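# Load the tilt rocker and hold its pendulum pointer on the mark

### The job

Lower the brass reference weight over the upright post of the tilt rocker until it rests on the pan, without dropping it, and let go of it. Then rock the rocker by its handle bar until the swinging pointer has come to rest between the two tabs of the dial's bezel, and finish still holding the handle there. Do not touch the pointer or the bezel, and leave the other things on the bench where they are.

Things in the scene. Friction and masses are not known exactly. Their poses are not given: they have to be found in the camera images.
- weight: Loose brass ring weight, 44 mm outside diameter, 40 mm tall, about 0.43 kg, with an 18 mm through bore, standing on the bench with its bore upright. Origin at its centre, half-way up (20 mm above its underside); z along the bore. Either end may be up.
- seat (a point): Point on the rocker where the centre of the weight lies when it is fully home: on the post's axis, 20 mm above the flat round pan (60 mm diameter) on which the weight rests. Axes of the rocker: z up along the post (upright while the rocker is at rest), y along the beam from the post towards the handle, x across the beam, out of the dial's face (roughly away from the robot).
- post_top (a point): Tip of the upright steel post on the rocker (14 mm diameter, tapered over its last 8 mm, 58 mm above the pan), on its axis. Same axes as seat. The post stands 140 mm from the rocker's pivot, opposite the handle.
- handle_bar (a point): Middle of the handle's horizontal round steel bar, 12 mm diameter, with 84 mm free between its two uprights (bar along x of its axes; same axes as seat). The bar's middle lies 155 mm along y and 100 mm up from the rocker's pivot axis, 80 mm of free space under it to the beam; it swings down on an arc about that pivot axis. The bar is round and can turn between the fingers.
- rocker: The tilting beam of the rocker (tan, 335 mm long) with its post, pan, handle and dial; origin on its pivot axis at the middle of the beam, 85 mm above the bench; same axes as seat. It tilts about x on its stud block: 0 rad at rest (level, on its stop; the end stop under the handle side is at 0.40); grows as the handle goes down and the post side rises. A return spring and the weight bring it back to 0 if it is let go; holding it down takes about 4 to 8 N at the handle.
- dial_centre (a point): Axis of the pendulum pointer at the front of the dial, on the rocker, 25 mm above the rocker's pivot axis when at rest, at the middle of the beam (same axes as seat). The dial is a cream disc of 120 mm diameter that tilts with the rocker and faces roughly away from the robot.
- window (a point): Mark on the bezel: the middle of the 10 mm gap between its two raised tabs, 70 mm from dial_centre. The bezel is an olive plastic ring, 140 mm diameter, round the dial; it tilts with the rocker, and was set by someone else at 0.13 to 0.30 rad round the dial from its top towards the post side. It is stiff but can be knocked round: leave it. Rocking the handle down carries the mark towards the top by the same angle.
- pointer_tip (a point): Upper tip of the thin black pendulum pointer (3 mm wide), 70 mm from dial_centre. It is free and hangs plumb by its bob, pointing straight up at rest whatever the rocker's tilt, and swings at about 2 Hz for a few seconds after being disturbed.
- pointer: The pendulum pointer with its 26 mm steel bob; origin on the pointer's axis, behind dial_centre.
- bezel: The olive bezel ring on the dial (see window); origin at its centre on the pointer's axis, 40 mm behind dial_centre along x.
- bit_holder: Bystander: steel block 34 x 70 x 18 mm with four upright driver bits; origin under its middle.
- hex_adapter: Bystander: steel hex drive adapter, 24 mm wide, 48 mm tall, standing; origin under its middle.
- spare_bezel: Bystander: thin olive plastic ring, 72 mm diameter, 10 mm tall, lying flat; origin under its middle.
Not all that is in view belongs to the job. There is more than one size of the weight; the job needs the smallest.

How it is judged:
By the outcome, as a careful person would: the job done as asked, in the order asked, and still so for the second after the job is handed in, while the arm keeps its last pose, push and grip.
It also fails if it takes over 58 s, if anything falls off the work surface, if the arm or the gripper's body presses on something with over 40 N, if the wrist force passes 120 N, or if a joint passes its speed limit or range.

### The arm

A 6-joint arm with a two-finger parallel gripper is mounted at the origin on the work surface. World frame = base frame: x ahead of the robot, y to its left, z up, the work surface at z = 0. Lengths are in m, angles in rad, forces in N, time in s.
With the tool pointing down it reaches from about 0.25 to 0.775 m from the base axis. Payload 4 kg.
Tool frame: the origin (TCP) lies midway between the tips of the shut fingers; the grasp point (between the pads) lies robot.tcp_to_grasp behind it (robot.tcp_to_grasp is the distance from the TCP to the grasp point, in m); y points along the fingers, x is the direction in which the jaws open and shut, and the axes are right-handed (so a half turn about y gives the same grasp; the last joint's range is limited). The gripper opens to 94 mm and grips with 3 to 60 N. Pads are 16 mm wide; open, the fingers measure 119 mm over their backs; the gripper's body (75 mm by 177 mm) begins 78 mm behind the grasp point.
Start: joints at [1.237, 0.087, 1.371, -0, 1.684, -0.103], TCP at [0.126, 0.535, 0.174] pointing down, gripper open.
Joint ranges: [-3.1, 3.1], [-0.76, 2.03], [0.27, 2.55], [-1.08, 4.22], [0.17, 2.65], [-2.57, 2.57]. Speed limits (rad/s): [2.79, 2.79, 3.14, 3.14, 3.14, 3.14].

### API

Orientations are given as [roll, pitch, yaw] about the fixed x, y, z axes, in that order (R = Rz(yaw) Ry(pitch) Rx(roll)).
In Python, from bench import robot gives the robot as it stands.
- The arm moves only by the tool arm_command, never from a script. Its argument "series" is text: rows parted by semicolons, each of 7 numbers parted by spaces: the turn, a rotation vector about the tool's x, y, z in rad, then the shift along the tool's x, y, z in m, then the finger opening in m, from 0 to 0.094. A call has 1 to 12 rows; each row shifts and turns the pose as measured when the row begins, along the tool's axes as they then stand; what a row does not reach is not made up. A row lasts 1/10 s, in which the tool goes at most 50 mm and 8.59 degrees, less where a joint would pass 70% of its speed; a pose out of reach is approached as far as the arm can. A call with a gripper value outside its range is refused whole. The fingers move at their own pace and stop on an object; the grip force is fixed at half the most. Time passes only in rows, so rows that do not move let the fingers close. It gives the time, the measured TCP pose, the force and the opening at its end, in the units of the state.
- robot.get_obs(): the state, without advancing time (a new reading comes with each control period).
- robot.snapshot(name): name is "scene" or "top"; returns the picture (400x640x3 uint8, blue, green, red); there is no depth.
- robot.camera_params(name): a dict with "fx", "fy", "cx", "cy" (pixels), "extrinsics" (4x4, takes a point from camera to world coordinates). Camera axes: x right, y up, looking along -z (the intrinsics and any distortion apply to the point x, -y, -z); pixel columns grow to the right and rows downward; lengths in m; the calibration is good to about 2 mm. A picture is of the moment at which its call begins. camera_params takes no time and is no camera call.
- robot.close_job(): hands the job in, once; it reports no verdict.
Trained networks look in the newest picture that a camera, given by its name, has taken for a name from the list of things; names that differ only in an ending like _2 or _b are one class to them, and where a whole thing is asked for, a point or a joint stands for the part that bears it (a point fixed in the world has none). Each returns a list of dicts, best first, with "score" (0 to 1); they miss things now and then, are a little off and sometimes report something else, mostly with a low value. They report only what shows in the picture. A call takes as long as a camera call. They do not tell look-alikes from the thing itself.
- robot.spot_in(camera, target): "centre" ([x, y, z] in m, in the coordinates of the camera as it stood for that picture, good to about 4 mm: the middle of the surface that is visible of it).
The state is a dict: "time": time; "joint_positions": joint angles; "qvel": joint speeds; "joint_torque": joint torques, N m; "tool_pos": TCP position; "ee_rot": TCP orientation; "wrist_force": force on the tool from outside, world axes, zero at the start; "wrist_torque": the same for the moment, N m; "width": finger opening in m.
Only numpy, scipy, OpenCV 4.12 (cv2) and the standard library are available. Lean on these libraries where they do the work, as an engineer would, in place of code of your own. Each camera call takes 0.05 s, during which the arm holds its last target.

## Working session

There is one attempt and no reset: what is moved stays moved. The work goes in short steps, Python scripts to look and compute and a tool call to move; the robot and the scene stay as the last step left them, time stands still between calls to the robot, and variables do not carry over. Pictures are saved under pics/ and viewed, and the job is handed in when it is done.

Besides the shell and the picture viewer there is one more tool, called after "Emit:" in YAML: its name, and indented under it one key for each argument. arm_command: Moves the arm, as the interface text tells. Its arguments: {"type":"object","properties":{"series":{"type":"string"}},"required":["series"]}

```bash
ls; mkdir -p pics; python3 - <<'E'
from bench import robot
import cv2, numpy as np
print(robot.get_obs()); print(robot.tcp_to_grasp)
for n in ("scene","top"):
    cv2.imwrite(f"pics/{n}0.png",robot.snapshot(n)); p=robot.camera_params(n); print(n,p)
E
```

```text
pics
{'time': 0.0, 'joint_positions': array([ 1.23688784e+00,  8.79263696e-02,  1.37223306e+00, -9.36177751e-06,
        1.68355556e+00, -1.03127627e-01]), 'qvel': array([-0.0005931 , -0.00151727,  0.0007852 , -0.00079748,  0.00092402,
        0.00057478]), 'joint_torque': array([-3.61564880e-04, -3.40162611e+01, -3.02437842e+01,  7.16784317e-02,
        3.28626344e-02, -1.51954464e-04]), 'tool_pos': array([0.12563135, 0.53484468, 0.17233062]), 'ee_rot': array([-1.5705871 ,  0.00211202,  1.34001464]), 'wrist_force': array([ 0.97300471, -0.51446242,  0.79977667]), 'wrist_torque': array([-0.03033952, -0.01228785,  0.01139379]), 'width': 0.09395103364490076}
0.0188
scene {'fx': 361.44545587594314, 'fy': 361.44545587594314, 'cx': 320.5882906292177, 'cy': 204.938528101846, 'extrinsics': array([[-0.59189307, -0.51235424,  0.62221839,  1.05950971],
       [ 0.80600569, -0.38023619,  0.45362458,  0.24922492],
       [ 0.00417347,  0.77000881,  0.6380196 ,  0.59836022],
       [ 0.        ,  0.        ,  0.        ,  1.        ]])}
top {'fx': 429.6016535566988, 'fy': 429.6016535566988, 'cx': 331.4845505231267, 'cy': 202.40483340631098, 'extrinsics': array([[-0.02227726,  0.99683576, -0.07630325,  0.51864464],
       [-0.99973485, -0.02176711,  0.0075111 , -0.05391373],
       [ 0.00582643,  0.07645035,  0.99705637,  1.13835702],
       [ 0.        ,  0.        ,  0.        ,  1.        ]])}
```

View pics/scene0.png

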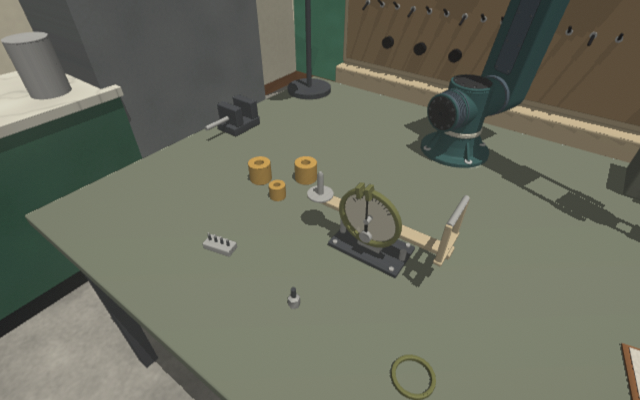

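View pics/top0.png

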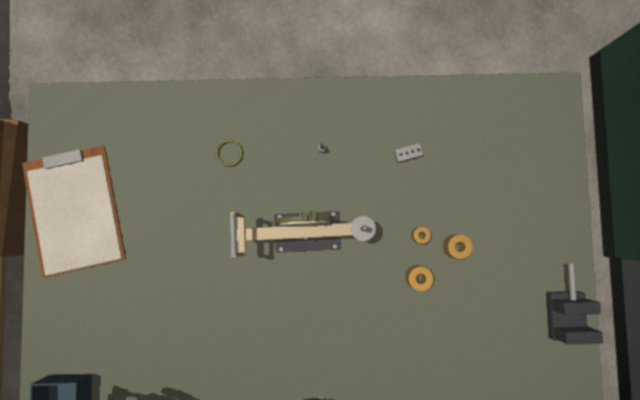

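```bash
cat > h.py <<'E'
from bench import robot
import cv2, numpy as np
from scipy.spatial.transform import Rotation as Rn
P={n:robot.camera_params(n) for n in ("scene","top")}
def c2w(n,p): E=P[n]["extrinsics"]; return E[:3,:3]@np.array(p)+E[:3,3]
def proj(n,w):
    E=P[n]["extrinsics"]; c=E[:3,:3].T@(np.array(w)-E[:3,3]); p=P[n]
    return np.array([p["cx"]+p["fx"]*c[0]/-c[2], p["cy"]+p["fy"]*c[1]/c[2]])
def ray(n,u,v):
    p=P[n];E=p["extrinsics"]; d=E[:3,:3]@np.array([(u-p["cx"])/p["fx"],-(v-p["cy"])/p["fy"],-1]); return E[:3,3],d
def atz(n,u,v,z):
    o,d=ray(n,u,v); return o+d*(z-o[2])/d[2]
def tri(a,b):
    (o1,d1),(o2,d2)=ray("scene",*a),ray("top",*b); d1=d1/np.linalg.norm(d1);d2=d2/np.linalg.norm(d2)
    A=np.c_[d1,-d2]; s=np.linalg.lstsq(A,o2-o1,rcond=None)[0]; p=o1+s[0]*d1;q=o2+s[1]*d2
    return (p+q)/2, np.linalg.norm(p-q)
E
python3 - <<'E'
from h import *
for n in ("scene","top"):
    for t in ("weight","post_top","handle_bar","rocker","dial_centre","window","pointer_tip"):
        for r in robot.spot_in(n,t)[:4]:
            w=c2w(n,r["centre"]); print(n,t,round(r["score"],2),w.round(4),proj(n,w).round(0))
E
```

```text
scene weight 0.79 [ 0.4174 -0.2655  0.0431] [307. 169.]
scene weight 0.57 [ 0.4962 -0.3741  0.0474] [258. 168.]
scene weight 0.53 [ 0.5265 -0.2794  0.0343] [277. 189.]
scene post_top 0.57 [0.5536 0.0196 0.1077] [376. 220.]
scene handle_bar 0.94 [0.5503 0.0231 0.1024] [378. 222.]
scene handle_bar 0.26 [ 0.7364 -0.2587  0.0171] [221. 245.]
scene rocker 0.82 [0.5557 0.0164 0.1031] [374. 222.]
scene dial_centre 0.72 [0.5523 0.0212 0.1088] [377. 220.]
scene window 0.61 [0.56   0.0083 0.1416] [371. 207.]
scene pointer_tip 0.52 [0.5708 0.006  0.0837] [365. 231.]
top weight 0.82 [ 0.4069 -0.2785  0.0542] [420. 278.]
top weight 0.64 [ 0.5154 -0.2887  0.0384] [421. 235.]
top post_top 0.85 [0.5352 0.0171 0.0911] [300. 229.]
top post_top 0.23 [0.7441 0.2099 0.008 ] [228. 153.]
top handle_bar 0.93 [0.5335 0.0161 0.097 ] [300. 230.]
top rocker 0.61 [0.5327 0.0183 0.0943] [299. 230.]
top dial_centre 0.88 [0.5328 0.0198 0.0899] [299. 230.]
top window 0.75 [5.545e-01 5.000e-04 1.726e-01] [304. 220.]
```

Weights in view: top (422,235), (421,278), (460,247), which are scene (277,190), (306,170), (260,170). The one at top (422,235) is the smallest, about 18 px wide, which matches 44 mm. I'll confirm with crops.

```bash
python3 - <<'E'
from h import *
s=cv2.imread("pics/scene0.png");t=cv2.imread("pics/top0.png")
def crop(im,x0,y0,w,h,k,n): cv2.imwrite(n,cv2.resize(im[y0:y0+h,x0:x0+w],None,fx=k,fy=k,interpolation=cv2.INTER_CUBIC))
crop(s,240,150,130,90,6,"pics/cs1.png")
crop(s,310,150,165,125,4.8,"pics/cs2.png")
crop(t,220,200,160,70,5,"pics/ct1.png")
crop(t,340,200,140,100,5.7,"pics/ct2.png")
E
```

```text
(no output)
```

View pics/cs1.png

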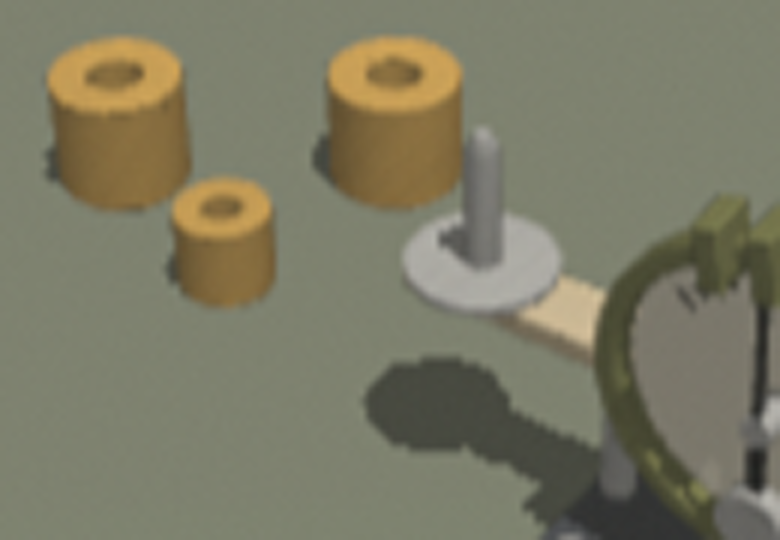

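View pics/cs2.png

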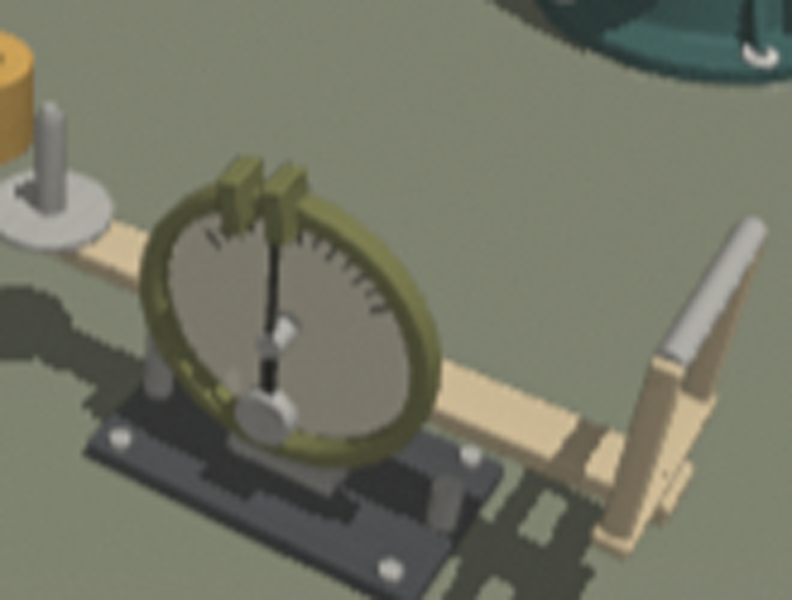

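View pics/ct1.png

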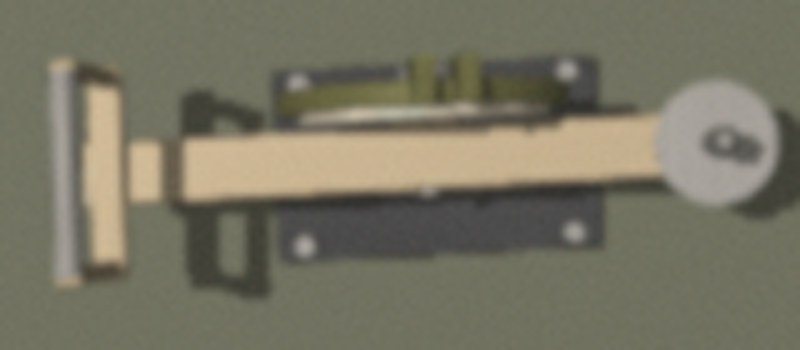

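View pics/ct2.png

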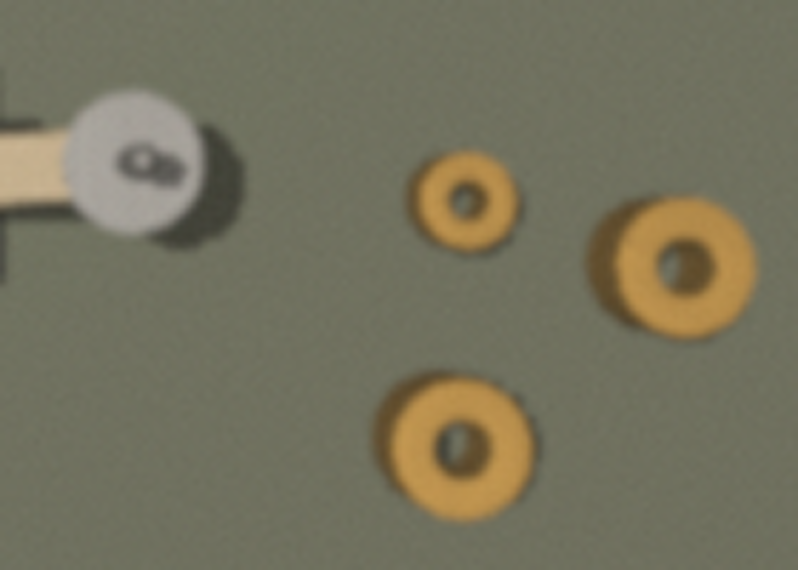

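```bash
python3 - <<'E'
from h import *
def up(x,y,x0,y0,k): return ((x+.5)/k-.5+x0,(y+.5)/k-.5+y0)
w,e=tri(up(222,208,240,150,6),up(467,201,340,200,5.7)); print("weight top",w,e)
print("weight at z=.04 top",atz("top",*up(467,201,340,200,5.7),.04),"scene",atz("scene",*up(222,208,240,150,6),.04))
pan_s=up(482,262,240,150,6); pan_t=up(717,143,220,200,5)
w,e=tri(pan_s,pan_t); print("pan",w,e)
h1=[tri(up(671,357,310,150,4.8),up(68,283,220,200,5)),tri(up(757,227,310,150,4.8),up(63,63,220,200,5))]; print("bar ends",h1)
t=cv2.imread("pics/top0.png"); cv2.imwrite("pics/ct3.png",cv2.resize(t[210:250,335:390],None,fx=12,fy=12,interpolation=cv2.INTER_NEAREST))
s=cv2.imread("pics/scene0.png"); cv2.imwrite("pics/cs3.png",cv2.resize(s[165:205,295:345],None,fx=12,fy=12,interpolation=cv2.INTER_NEAREST))
E
```

```text
weight top [ 0.51459204 -0.29018574  0.03933136] 0.00014952276965709784
weight at z=.04 top [ 0.51463948 -0.29010298  0.04      ] scene [ 0.51521085 -0.28947035  0.04      ]
pan [ 0.53387459 -0.13660852  0.09277176] 0.0008880345648054125
bar ends [(array([0.48000337, 0.15837706, 0.1191451 ]), np.float64(0.029460705865826588)), (array([0.56742894, 0.15980816, 0.24430577]), np.float64(0.02737676725272118))]
```

View pics/ct3.png

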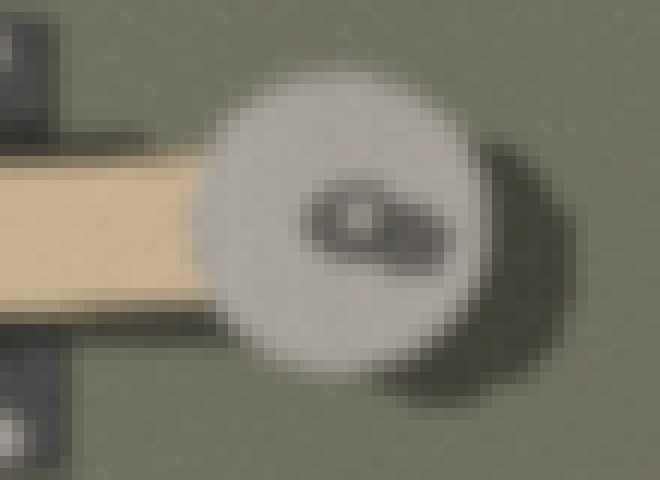

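View pics/cs3.png

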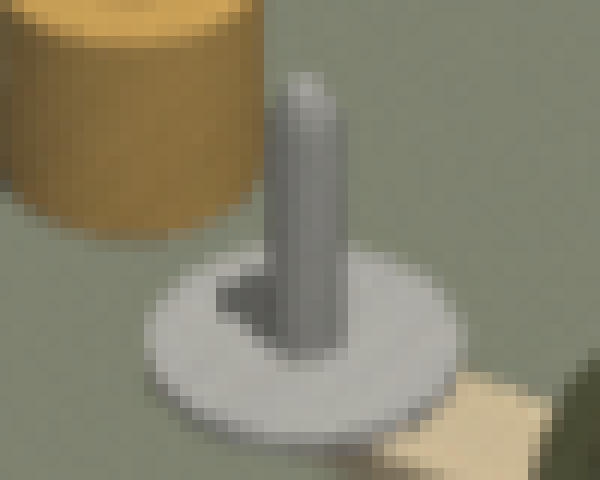

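```bash
python3 - <<'E'
from h import *
def up(x,y,x0,y0,k): return ((x+.5)/k-.5+x0,(y+.5)/k-.5+y0)
print("tip",tri(up(307,85,295,165,12),up(362,217,335,210,12)))
print("pan",tri(up(307,342,295,165,12),up(340,219,335,210,12)))
a,b=[tri(up(671,357,310,150,4.8),up(63,63,220,200,5)),tri(up(757,227,310,150,4.8),up(68,283,220,200,5))]; print("bar ends",a,b,(a[0]+b[0])/2)
# dial tab top: two tabs
for q in [(241,160),(289,170)]: print(atz("scene",*up(*q,310,150,4.8),.185))
# beam direction from bar mid to pan
pan=tri(up(307,342,295,165,12),up(340,219,335,210,12))[0]
m=(a[0]+b[0])/2; d=m-pan; print("yaw of y axis",np.arctan2(d[1],d[0]), "len",np.hypot(*d[:2]), "x axis yaw",np.arctan2(*(a[0]-b[0])[[1,0]]))
E
```

```text
tip (array([ 0.53426314, -0.13586916,  0.152806  ]), np.float64(0.0007045283603809519))
pan (array([ 0.53465028, -0.1359072 ,  0.09422531]), np.float64(0.001622368951709855))
bar ends (array([0.57392388, 0.15979025, 0.18991673]), np.float64(0.0025890253447198404)) (array([0.47734437, 0.15856771, 0.18551948]), np.float64(0.0016239117151124077)) [0.52563413 0.15917898 0.18771811]
[ 0.55731812 -0.02320205  0.185     ]
[ 0.55164185 -0.00420887  0.185     ]
yaw of y axis 1.6013411436889495 len 0.2952238921935188 x axis yaw 0.012657713887143294
```

Smallest weight confirmed: top (422,235), scene (277,187). It is clearly smaller than the other two and stands at about (0.515, -0.290). The post is at about (0.534, -0.136), pan z about 0.094, bar middle about (0.526, 0.159, 0.186).

```bash
cat > plan.py <<'E'
from h import *
import sys
def plan(goal,yaw,n,width):
    o=robot.get_obs(); p=np.array(o["tool_pos"]); R=Rn.from_euler("xyz",o["ee_rot"]); G=Rn.from_euler("xyz",[-np.pi/2,0,yaw])
    rv=(R.inv()*G).as_rotvec(); d=np.array(goal)-p
    rows=[]
    for k in range(n):
        Rk=R*Rn.from_rotvec(rv*k/n); s=Rk.inv().apply(d/n)
        rows.append(" ".join(f"{v:.4f}" for v in rv/n)+" "+" ".join(f"{v:.4f}" for v in s)+f" {width}")
    print("t",o["time"],"p",p.round(4),"rpy",np.round(o["ee_rot"],3),"d",d.round(4),"rv",rv.round(3),"F",np.round(o["wrist_force"],1),"w",round(o["width"],4)); print("; ".join(rows))
a=sys.argv[1:]
if a: plan([float(v) for v in a[:3]],float(a[3]),int(a[4]),a[5])
E
python3 plan.py 0.315 0.10 0.25 0.65 12 0.07; python3 - <<'E'
E
```

```text
t 0.8 p [0.1258 0.5355 0.1735] rpy [-1.571 -0.     1.34 ] d [ 0.1892 -0.4355  0.0765] rv [-0.    0.69  0.  ] F [-0.4 -0.6  1.1] w 0.0937
-0.0000 0.0575 0.0000 -0.0317 -0.0064 -0.0236 0.07; -0.0000 0.0575 0.0000 -0.0303 -0.0064 -0.0254 0.07; -0.0000 0.0575 0.0000 -0.0288 -0.0064 -0.0271 0.07; -0.0000 0.0575 0.0000 -0.0272 -0.0064 -0.0287 0.07; -0.0000 0.0575 0.0000 -0.0255 -0.0064 -0.0303 0.07; -0.0000 0.0575 0.0000 -0.0237 -0.0064 -0.0317 0.07; -0.0000 0.0575 0.0000 -0.0219 -0.0064 -0.0330 0.07; -0.0000 0.0575 0.0000 -0.0199 -0.0064 -0.0342 0.07; -0.0000 0.0575 0.0000 -0.0179 -0.0064 -0.0353 0.07; -0.0000 0.0575 0.0000 -0.0159 -0.0064 -0.0362 0.07; -0.0000 0.0575 0.0000 -0.0138 -0.0064 -0.0371 0.07; -0.0000 0.0575 0.0000 -0.0116 -0.0064 -0.0378 0.07
```

Emit:
arm_command:
  series: "0 0.058 0 -0.032 -0.007 -0.024 0.07; 0 0.058 0 -0.03 -0.007 -0.025 0.07; 0 0.058 0 -0.029 -0.007 -0.027 0.07; 0 0.058 0 -0.027 -0.007 -0.029 0.07; 0 0.058 0 -0.026 -0.007 -0.03 0.07; 0 0.058 0 -0.024 -0.007 -0.032 0.07; 0 0.058 0 -0.022 -0.007 -0.033 0.07; 0 0.058 0 -0.02 -0.007 -0.034 0.07; 0 0.058 0 -0.018 -0.007 -0.035 0.07; 0 0.058 0 -0.016 -0.007 -0.036 0.07; 0 0.058 0 -0.014 -0.007 -0.037 0.07; 0 0.058 0 -0.012 -0.007 -0.038 0.07"

```text
time: 2.0
tool_pos: [0.3114, 0.0837, 0.2602]
ee_rot: [-1.576, -0.005, 0.628]
wrist_force: [1.2, 0.0, -0.0]
width: 0.0702
```

```bash
python3 plan.py 0.513 -0.29 0.15 0 12 0.07
```

```text
t 2.0 p [0.3114 0.0837 0.2602] rpy [-1.576 -0.005  0.628] d [ 0.2016 -0.3737 -0.1102] rv [0.004 0.628 0.006] F [ 1.2  0.  -0. ] w 0.0702
0.0003 0.0523 0.0005 -0.0047 0.0093 -0.0350 0.07; 0.0003 0.0523 0.0005 -0.0029 0.0093 -0.0352 0.07; 0.0003 0.0523 0.0005 -0.0010 0.0093 -0.0353 0.07; 0.0003 0.0523 0.0005 0.0008 0.0093 -0.0353 0.07; 0.0003 0.0523 0.0005 0.0027 0.0093 -0.0353 0.07; 0.0003 0.0523 0.0005 0.0045 0.0093 -0.0351 0.07; 0.0003 0.0523 0.0005 0.0063 0.0093 -0.0348 0.07; 0.0003 0.0523 0.0005 0.0082 0.0093 -0.0344 0.07; 0.0003 0.0523 0.0005 0.0099 0.0093 -0.0339 0.07; 0.0003 0.0523 0.0005 0.0117 0.0092 -0.0334 0.07; 0.0003 0.0523 0.0005 0.0134 0.0092 -0.0327 0.07; 0.0003 0.0523 0.0005 0.0151 0.0092 -0.0320 0.07
```

Emit:
arm_command:
  series: "0 0.052 0 -0.005 0.009 -0.035 0.07; 0 0.052 0 -0.003 0.009 -0.035 0.07; 0 0.052 0 -0.001 0.009 -0.035 0.07; 0 0.052 0 0.001 0.009 -0.035 0.07; 0 0.052 0 0.003 0.009 -0.035 0.07; 0 0.052 0 0.0045 0.009 -0.035 0.07; 0 0.052 0 0.0063 0.009 -0.035 0.07; 0 0.052 0 0.008 0.009 -0.034 0.07; 0 0.052 0 0.01 0.009 -0.034 0.07; 0 0.052 0 0.012 0.009 -0.033 0.07; 0 0.052 0 0.0135 0.009 -0.033 0.07; 0 0.052 0 0.015 0.009 -0.032 0.07"

```text
time: 3.2
tool_pos: [0.5159, -0.3108, 0.1588]
ee_rot: [-1.573, -0.024, -0.03]
wrist_force: [0.4, 0.5, 0.4]
width: 0.0701
```

```bash
python3 plan.py 0.5149 -0.29 0.08 0 3 0.07; python3 - <<'E'
from h import *
s=robot.snapshot("scene"); 
cv2.imwrite("pics/s1.png",cv2.resize(s[90:220,200:360],None,fx=5,fy=4.6,interpolation=cv2.INTER_CUBIC))
E
```

```text
t 3.2 p [ 0.5159 -0.3108  0.1588] rpy [-1.573 -0.024 -0.03 ] d [-0.001   0.0208 -0.0788] rv [ 0.003 -0.03   0.024] F [0.4 0.5 0.4] w 0.0701
0.0009 -0.0100 0.0081 -0.0012 0.0262 0.0070 0.07; 0.0009 -0.0100 0.0081 -0.0009 0.0262 0.0070 0.07; 0.0009 -0.0100 0.0081 -0.0006 0.0263 0.0070 0.07
```

View pics/s1.png

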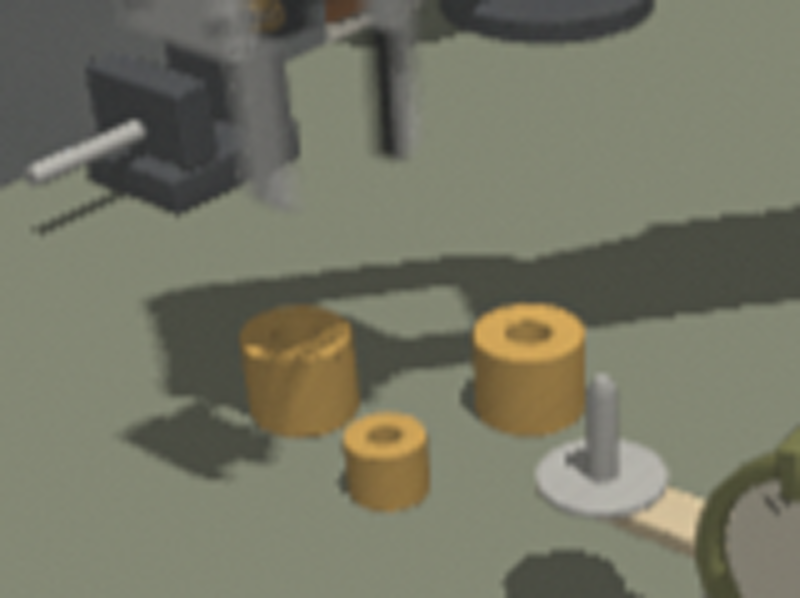

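The fingers hang above the small weight at crop (386,460); nothing has been touched. Going down.

Emit:
arm_command:
  series: "0 -0.01 0.008 -0.001 0.02 0.007 0.07; 0 -0.01 0.008 -0.001 0.022 0.007 0.07; 0 -0.01 0.008 -0.001 0.022 0.007 0.07; 0 0 0 0 0 0 0.07"

```text
time: 3.65
tool_pos: [0.5148, -0.2972, 0.0865]
ee_rot: [-1.573, 0.006, -0.008]
wrist_force: [0.2, 0.3, 0.4]
width: 0.0701
```

```bash
python3 plan.py 0.5149 -0.29 0.008 0 4 0.07
```

```text
t 3.65 p [ 0.5148 -0.2972  0.0865] rpy [-1.573  0.006 -0.008] d [ 0.0001  0.0072 -0.0785] rv [ 0.003 -0.008 -0.006] F [0.2 0.3 0.4] w 0.0701
0.0007 -0.0020 -0.0014 0.0001 0.0196 0.0018 0.07; 0.0007 -0.0020 -0.0014 0.0001 0.0196 0.0018 0.07; 0.0007 -0.0020 -0.0014 0.0001 0.0196 0.0018 0.07; 0.0007 -0.0020 -0.0014 0.0000 0.0196 0.0018 0.07
```

Emit:
arm_command:
  series: "0 -0.002 -0.001 0 0.018 0.004 0.07; 0 -0.002 -0.001 0 0.02 0.003 0.07; 0 -0.002 -0.001 0 0.02 0 0.07; 0 -0.002 -0.001 0 0.015 0 0.07; 0 0 0 0 0 0 0.07"

```text
time: 4.15
tool_pos: [0.5178, -0.2928, 0.0182]
ee_rot: [-1.58, -0.007, 0.001]
wrist_force: [0.2, 0.6, 1.3]
width: 0.0699
```

```bash
python3 plan.py 0.5149 -0.29 0.008 0 1 0.07
```

```text
t 4.15 p [ 0.5178 -0.2928  0.0182] rpy [-1.58e+00 -7.00e-03  1.00e-03] d [-0.0029  0.0028 -0.0102] rv [0.009 0.001 0.007] F [0.2 0.6 1.3] w 0.0699
0.0089 0.0007 0.0068 -0.0030 0.0102 0.0029 0.07
```

Emit:
arm_command:
  series: "0.008 0 0.006 -0.003 0.009 0.003 0.07; 0 0 0 0 0 0 0.07"

```text
time: 4.35
tool_pos: [0.516, -0.2908, 0.0115]
ee_rot: [-1.573, -0.004, 0.001]
wrist_force: [-0.4, 1.1, 0.1]
width: 0.0699
```

```bash
python3 plan.py 0.5149 -0.29 0.008 0 1 0.07;python3 plan.py 0.5149 -0.29 0.008 0 1 0.07
```

```text
t 4.35 p [ 0.516  -0.2908  0.0115] rpy [-1.573e+00 -4.000e-03  1.000e-03] d [-0.0011  0.0008 -0.0035] rv [0.003 0.001 0.004] F [-0.4  1.1  0.1] w 0.0699
0.0027 0.0005 0.0036 -0.0011 0.0035 0.0008 0.07
t 4.35 p [ 0.516  -0.2908  0.0115] rpy [-1.573e+00 -4.000e-03  1.000e-03] d [-0.0011  0.0008 -0.0035] rv [0.003 0.001 0.004] F [-0.4  1.1  0.1] w 0.0699
0.0027 0.0005 0.0036 -0.0011 0.0035 0.0008 0.07
```

Close the fingers.

Emit:
arm_command:
  series: "0.003 0 0.004 -0.001 0.003 0.001 0.055; 0 0 0 0 0 0 0.04; 0 0 0 0 0 0 0.03; 0 0 0 0 0 0 0.03; 0 0 0 0 0 0 0.03"

```text
time: 4.85
tool_pos: [0.5169, -0.2913, 0.0119]
ee_rot: [-1.574, -0.004, 0.0]
wrist_force: [-0.2, 0.4, 0.3]
width: 0.0331
```

```bash
python3 plan.py 0.515 -0.29 0.20 0 6 0.03;python3 - <<'E'
from h import *
s=robot.snapshot("scene"); 
cv2.imwrite("pics/s2.png",cv2.resize(s[120:220,230:350],None,fx=6,fy=6,interpolation=cv2.INTER_CUBIC))
E
```

```text
t 4.85 p [ 0.5169 -0.2913  0.0119] rpy [-1.574 -0.004  0.   ] d [-0.0019  0.0013  0.1881] rv [0.003 0.    0.004] F [-0.2  0.4  0.3] w 0.0331
0.0005 0.0000 0.0007 -0.0002 -0.0313 0.0001 0.03; 0.0005 0.0000 0.0007 -0.0002 -0.0313 0.0001 0.03; 0.0005 0.0000 0.0007 -0.0002 -0.0313 0.0002 0.03; 0.0005 0.0000 0.0007 -0.0003 -0.0313 0.0002 0.03; 0.0005 0.0000 0.0007 -0.0003 -0.0313 0.0002 0.03; 0.0005 0.0000 0.0007 -0.0003 -0.0313 0.0002 0.03
```

View pics/s2.png

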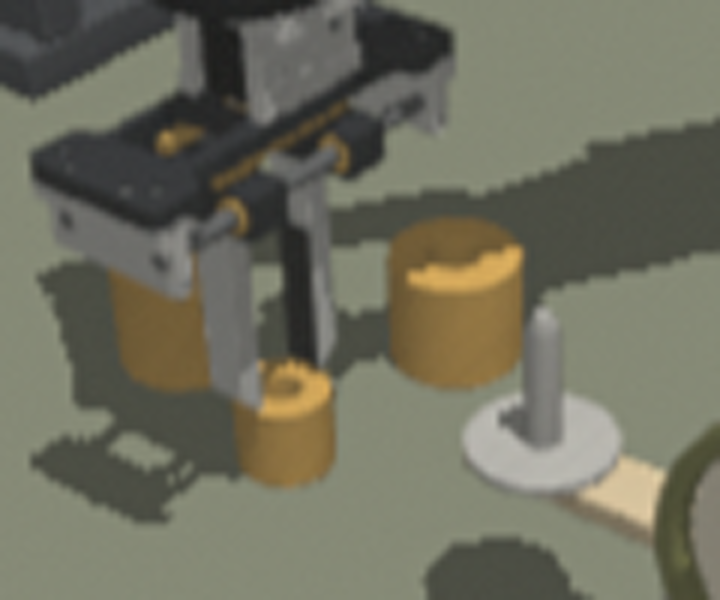

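```bash
python3 - <<'E'
from h import *
def c(p): return ((proj("scene",p)-[230,120]+.5)*6).round(0)
for p in [(.517,-.291,.012),(.5335,-.291,.012),(.54,-.291,.012),(.5,-.291,.012),(.515,-.29,.04)]: print(p,c(p))
t=robot.snapshot("top"); cv2.imwrite("pics/t2.png",cv2.resize(t[190:300,340:480],None,fx=5.7,fy=5.4,interpolation=cv2.INTER_CUBIC))
for n in ("scene","top"):
    for r in robot.spot_in(n,"weight")[:4]:
        w=c2w(n,r["centre"]); print(n,round(r["score"],2),w.round(4),proj(n,w).round(0))
E
```

```text
(0.517, -0.291, 0.012) [282. 440.]
(0.5335, -0.291, 0.012) [257. 459.]
(0.54, -0.291, 0.012) [247. 466.]
(0.5, -0.291, 0.012) [307. 422.]
(0.515, -0.29, 0.04) [282. 388.]
scene 0.85 [ 0.5276 -0.2828  0.0316] [276. 190.]
scene 0.8 [ 0.5089 -0.3696  0.033 ] [256. 175.]
scene 0.76 [ 0.4198 -0.2689  0.0422] [305. 170.]
top 0.73 [ 0.3966 -0.2949  0.0566] [427. 282.]
top 0.55 [ 0.5161 -0.2803  0.0381] [418. 234.]
top 0.41 [ 0.4601 -0.3673  0.0517] [454. 256.]
```

View pics/t2.png

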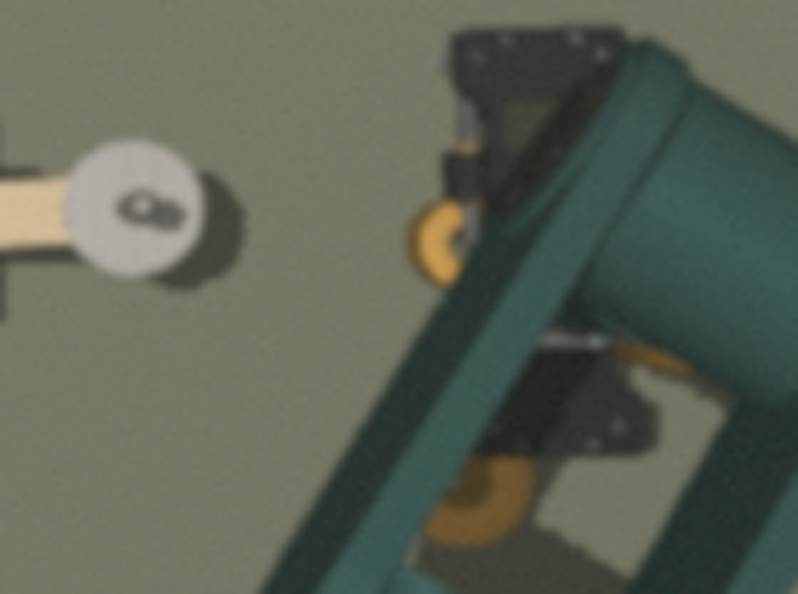

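```bash
python3 - <<'E'
from h import *
def at(u,v,x):
    o,d=ray("scene",(u+.5)/6-.5+230,(v+.5)/6-.5+120); return (o+d*(x-o[0])/d[0]).round(4)
for q in [(215,395),(262,410),(240,403)]:
    for x in (.533,.545): print(q,x,at(*q,x))
print(at(320,365,.50))
o=robot.get_obs(); print(o["width"],o["tool_pos"],o["ee_rot"],o["joint_positions"])
s=robot.snapshot("scene"); cv2.imwrite("pics/s3.png",cv2.resize(s[135:205,245:305],None,fx=10,fy=8.5,interpolation=cv2.INTER_CUBIC))
E
```

```text
(215, 395) 0.533 [ 0.533  -0.3127  0.0365]
(215, 395) 0.545 [ 0.545  -0.2999  0.0493]
(262, 410) 0.533 [ 0.533  -0.2849  0.0409]
(262, 410) 0.545 [ 0.545  -0.2728  0.0536]
(240, 403) 0.533 [ 0.533  -0.2978  0.0388]
(240, 403) 0.545 [ 0.545  -0.2854  0.0516]
[ 0.5    -0.2803  0.0474]
0.02996830297735158 [ 0.51674948 -0.29119023  0.0116108 ] [-1.57344109e+00 -3.82253927e-03  2.89671662e-04] [-6.08731745e-01  2.62140893e-01  1.49598580e+00  1.78012508e-05
  1.37881771e+00 -6.09019718e-01]
```

View pics/s3.png

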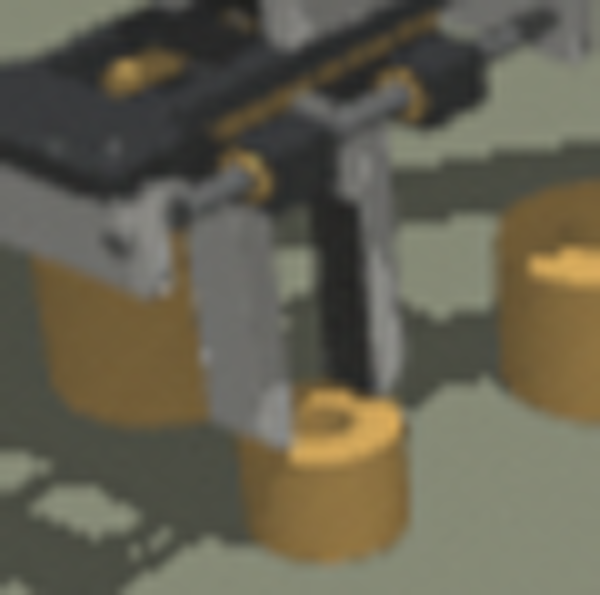

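```bash
python3 - <<'E'
from h import *
o,d=ray("scene",(275+.5)/5-.5+200,(203+.5)/4.6-.5+90)
for x in (.551,.563): print((o+d*(x-o[0])/d[0]).round(4))
o,d=ray("scene",(392+.5)/5-.5+200,(157+.5)/4.6-.5+90)
for x in (.481,.469): print((o+d*(x-o[0])/d[0]).round(4))
s=robot.snapshot("scene"); cv2.imwrite("pics/s4.png",s)
# tip vs current
def at(u,v,y):
    o,d=ray("scene",u,v); return (o+d*(y-o[1])/d[1]).round(4)
E
```

```text
[ 0.551  -0.3094  0.1957]
[ 0.563  -0.2962  0.2052]
[ 0.481  -0.3002  0.1949]
[ 0.469  -0.3116  0.1866]
```

Emit:
arm_command:
  series: "0 0 0 0 -0.03 0 0.07; 0 0 0 0 -0.03 0 0.07; 0 0 0 0 -0.03 0 0.07; 0 0 0 0 0 0 0.07;0 0 0 0 0 0 0.07"

```text
time: 5.65
tool_pos: [0.5148, -0.2899, 0.1017]
ee_rot: [-1.57, 0.001, 0.0]
wrist_force: [0.0, 0.3, 0.1]
width: 0.0666
```

```bash
python3 - <<'E'
from h import *
o=robot.get_obs(); print(o["tool_pos"],o["ee_rot"],o["width"])
s=robot.snapshot("scene"); cv2.imwrite("pics/s5.png",cv2.resize(s[100:200,230:330],None,fx=6,fy=6,interpolation=cv2.INTER_CUBIC))
E
```

```text
[ 0.51482647 -0.2898991   0.10165931] [-1.57015692e+00  9.65073889e-04  2.66661614e-04] 0.06663787484794575
```

View pics/s5.png

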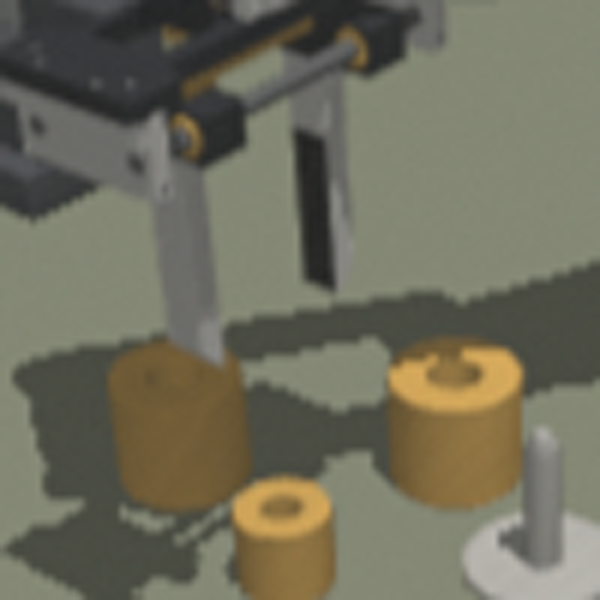

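```bash
python3 - <<'E'
from h import *
def at(u,v,x):
    o,d=ray("scene",(u+.5)/6-.5+230,(v+.5)/6-.5+100); return (o+d*(x-o[0])/d[0]).round(4)
print("pad bottom corners right finger",at(305,275,.4815),at(333,288,.4815))
print("pad top",at(295,130,.4815))
print("left back bottom", at(170,345,.5605),at(205,360,.5605), at(222,365,.548))
# joint sanity: expected pixel of TCP
print((proj("scene",[.4815,-.282,.1017])-[230,100]+.5)*6)
E
```

```text
pad bottom corners right finger [ 0.4815 -0.2972  0.1368] [ 0.4815 -0.282   0.136 ]
pad top [ 0.4815 -0.2967  0.2027]
left back bottom [ 0.5605 -0.2976  0.1424] [ 0.5605 -0.2789  0.1426] [ 0.548  -0.2828  0.1324]
[338.23602139 359.14576203]
```

The picture shows the tips about 0.03 m higher than the reported TCP height; x and y agree. I'll trust the image and descend in stages, watching the force.

Emit:
arm_command:
  series: "0 0 0 0 0.03 0 0.07; 0 0 0 0 0.03 0 0.07; 0 0 0 0 0.03 0 0.07; 0 0 0 0 0.014 0 0.07; 0 0 0 0 0 0 0.07"

```text
time: 6.2
tool_pos: [0.5115, -0.2876, -0.0123]
ee_rot: [-1.566, 0.008, 0.0]
wrist_force: [0.1, 0.2, 0.6]
width: 0.0701
```

```bash
python3 - <<'E'
from h import *
o=robot.get_obs(); print(o["tool_pos"],o["ee_rot"],o["width"],o["wrist_force"])
s=robot.snapshot("scene"); cv2.imwrite("pics/s6.png",cv2.resize(s[120:220,230:330],None,fx=6,fy=6,interpolation=cv2.INTER_CUBIC))
E
```

```text
[ 0.51153561 -0.28760246 -0.01231239] [-1.56554288e+00  7.52482057e-03  2.52202246e-04] 0.07012131207536576 [0.12733455 0.24581615 0.55690007]
```

View pics/s6.png

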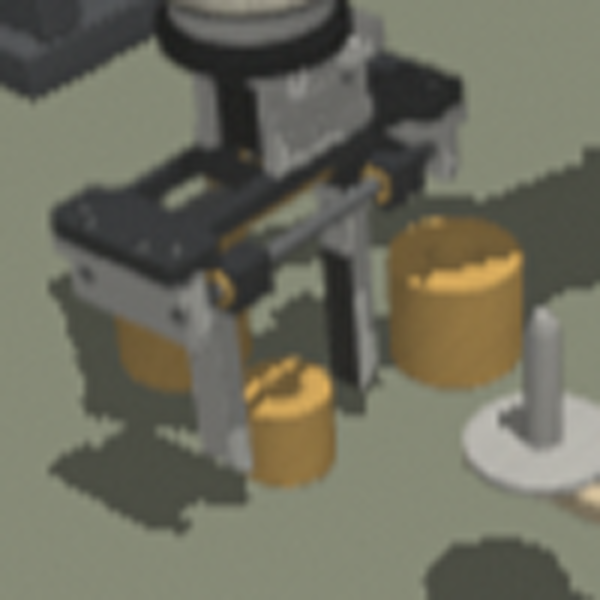

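Now the tips straddle the small weight at crop (225,460)/(355,385), clear of it. 10 mm further down, then close.

Emit:
arm_command:
  series: "0 0 0 0.002 0.009 -0.001 0.07; 0 0 0 0 0 0 0.06; 0 0 0 0 0 0 0.04; 0 0 0 0 0 0 0.03; 0 0 0 0 0 0 0.03"

```text
time: 6.75
tool_pos: [0.5154, -0.2899, -0.0187]
ee_rot: [-1.568, 0.004, 0.0]
wrist_force: [-0.0, 0.3, -2.5]
width: 0.0427
```

```bash
python3 - <<'E'
from h import *
o=robot.get_obs(); print(o["tool_pos"],o["ee_rot"],o["width"],o["wrist_force"])
s=robot.snapshot("scene"); cv2.imwrite("pics/s7.png",cv2.resize(s[120:220,230:330],None,fx=6,fy=6,interpolation=cv2.INTER_CUBIC))
E
```

```text
[ 0.51537357 -0.28990242 -0.01869876] [-1.56836336e+00  3.81640165e-03  3.57488716e-04] 0.042745944523507357 [-0.01435804  0.25417289 -2.48185936]
```

View pics/s7.png

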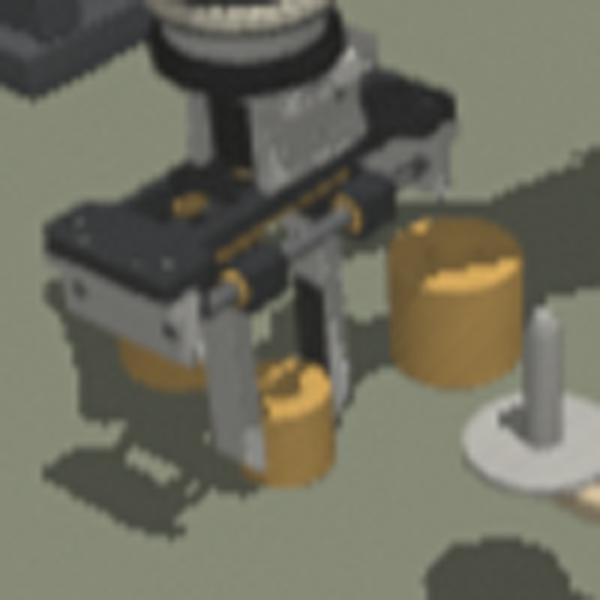

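Gripped at width 0.043. Lift.

Emit:
arm_command:
  series: "0 0 0 0 -0.01 0 0.03; 0 0 0 0 -0.02 0 0.03; 0 0 0 0 -0.035 0 0.03; 0 0 0 0 -0.04 0 0.03; 0 0 0 0 -0.04 0 0.03; 0 0 0 0 -0.04 0 0.03; 0 0 0 0 -0.025 0 0.03; 0 0 0 0 0 0 0.03"

```text
time: 7.6
tool_pos: [0.5128, -0.2876, 0.1951]
ee_rot: [-1.56, 0.014, 0.001]
wrist_force: [0.1, 0.3, -3.7]
width: 0.0431
```

```bash
python3 plan.py 0.5345 -0.136 0.185 0 6 0.03
```

```text
t 7.6 p [ 0.5128 -0.2876  0.1951] rpy [-1.56e+00  1.40e-02  1.00e-03] d [ 0.0217  0.1516 -0.0101] rv [-0.011  0.    -0.014] F [ 0.1  0.3 -3.7] w 0.0431
-0.0018 0.0001 -0.0024 0.0037 0.0019 0.0253 0.03; -0.0018 0.0001 -0.0024 0.0037 0.0019 0.0253 0.03; -0.0018 0.0001 -0.0024 0.0036 0.0018 0.0253 0.03; -0.0018 0.0001 -0.0024 0.0036 0.0018 0.0253 0.03; -0.0018 0.0001 -0.0024 0.0036 0.0018 0.0253 0.03; -0.0018 0.0001 -0.0024 0.0036 0.0017 0.0253 0.03
```

Weight is held (wrist force z −3.7 N). Moving over the post.

Emit:
arm_command:
  series: "-0.002 0 -0.003 0.004 0 0.015 0.03; -0.002 0 -0.003 0.004 0.001 0.025 0.03; -0.002 0 -0.002 0.004 0.001 0.025 0.03; -0.002 0 -0.002 0.004 0.001 0.025 0.03; -0.001 0 -0.002 0.004 0 0.025 0.03; 0 0 0 0.003 0 0.022 0.03; 0 0 0 0.001 0 0.012 0.03; 0 0 0 0 0 0 0.03; 0 0 0 0 0 0 0.03"

```text
time: 8.5
tool_pos: [0.5289, -0.123, 0.1724]
ee_rot: [-1.553, 0.031, 0.003]
wrist_force: [0.1, 0.1, -4.0]
width: 0.0426
```

```bash
python3 plan.py 0.5345 -0.136 0.185 0 2 0.03; python3 - <<'E'
from h import *
s=robot.snapshot("scene"); cv2.imwrite("pics/s8.png",cv2.resize(s[90:210,260:380],None,fx=5,fy=5,interpolation=cv2.INTER_CUBIC))
t=robot.snapshot("top"); cv2.imwrite("pics/t8.png",cv2.resize(t[180:280,320:420],None,fx=6,fy=6,interpolation=cv2.INTER_CUBIC))
E
```

```text
t 8.5 p [ 0.5289 -0.123   0.1724] rpy [-1.553  0.031  0.003] d [ 0.0056 -0.013   0.0126] rv [-0.018  0.002 -0.031] F [ 0.1  0.1 -4. ] w 0.0426
-0.0088 0.0012 -0.0154 0.0026 -0.0065 -0.0064 0.03; -0.0088 0.0012 -0.0154 0.0027 -0.0064 -0.0065 0.03
```

View pics/s8.png

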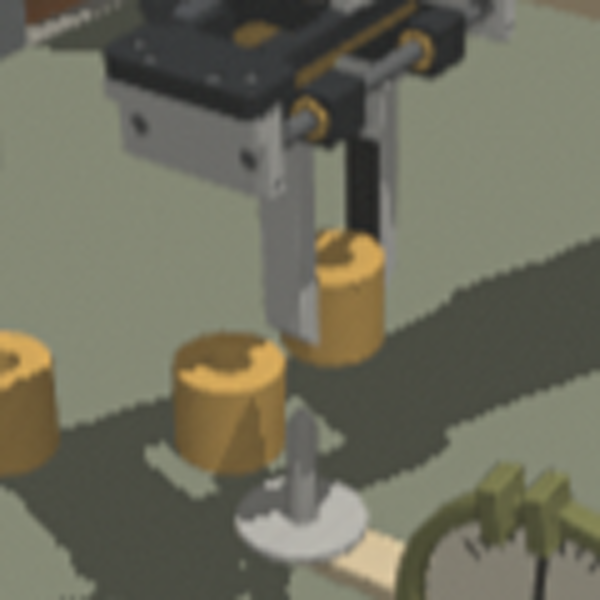

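View pics/t8.png

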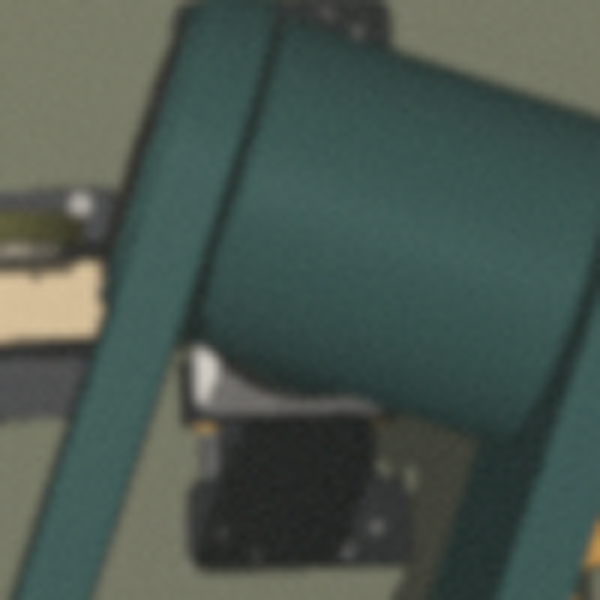

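Emit:
arm_command:
  series: "-0.009 0 -0.015 0.003 -0.007 -0.007 0.03; 0 0 0 0 0 0 0.03"

```text
time: 8.8
tool_pos: [0.5326, -0.1333, 0.1801]
ee_rot: [-1.564, 0.014, -0.001]
wrist_force: [0.6, -0.7, -4.7]
width: 0.043
```

```bash
python3 plan.py 0.5345 -0.136 0.185 0 1 0.03
```

```text
t 8.8 p [ 0.5326 -0.1333  0.1801] rpy [-1.564e+00  1.400e-02 -1.000e-03] d [ 0.0019 -0.0027  0.0049] rv [-0.007 -0.001 -0.014] F [ 0.6 -0.7 -4.7] w 0.043
-0.0069 -0.0014 -0.0138 0.0019 -0.0050 -0.0027 0.03
```

Emit:
arm_command:
  series: "-0.01 0 -0.018 0.002 -0.006 -0.003 0.03"

```text
time: 8.9
tool_pos: [0.5343, -0.1371, 0.1852]
ee_rot: [-1.574, -0.003, -0.003]
wrist_force: [0.0, -0.1, -4.5]
width: 0.043
```

```bash
python3 - <<'E'
from h import *
s=robot.snapshot("scene"); cv2.imwrite("pics/s9.png",cv2.resize(s[110:210,280:360],None,fx=7,fy=6,interpolation=cv2.INTER_CUBIC))
for r in robot.spot_in("scene","weight")[:4]:
        w=c2w("scene",r["centre"]); print(round(r["score"],2),w.round(4),proj("scene",w).round(0))
E
python3 plan.py 0.5345 -0.136 0.185 0 1 0.03
```

```text
0.95 [ 0.4201 -0.2686  0.0442] [305. 169.]
0.79 [ 0.4933 -0.3725  0.0483] [259. 167.]
0.73 [ 0.5432 -0.1269  0.2318] [321. 143.]
t 9.0 p [ 0.5352 -0.1374  0.188 ] rpy [-1.576 -0.008 -0.003] d [-0.0007  0.0014 -0.003 ] rv [ 0.005 -0.003  0.008] F [ 1.  -1.4 -3.1] w 0.043
0.0049 -0.0026 0.0078 -0.0007 0.0029 0.0014 0.03
```

View pics/s9.png

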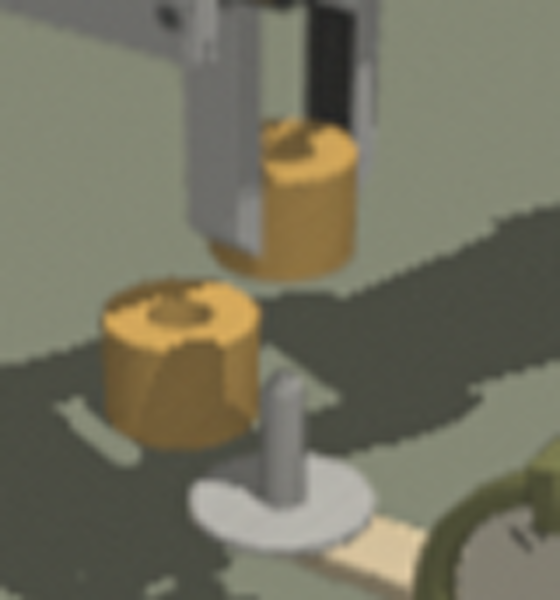

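```bash
python3 - <<'E'
from h import *
def c(p): return (proj("scene",p)-[280,110]+.5)*[7,6]
a=np.linspace(0,2*np.pi,60)
for (x,y,z0) in [(.535,-.137,.206),(.5345,-.136,.206)]:
  for z in (z0,z0+.04):
    q=np.array([c((x+.022*np.cos(t),y+.022*np.sin(t),z)) for t in a]); print(z,"u",q[:,0].min().round(),q[:,0].max().round(),"v",q[:,1].min().round(),q[:,1].max().round())
for p in [(.5343,-.1359,.1525),(.5343,-.1359,.0945),(.535,-.137,.246)]: print(c(p).round())
E
```

```text
0.206 u 205.0 353.0 v 213.0 279.0
0.246 u 203.0 356.0 v 111.0 175.0
0.206 u 209.0 357.0 v 213.0 280.0
0.246 u 207.0 360.0 v 111.0 175.0
[283. 373.]
[283. 500.]
[280. 142.]
```

```bash
python3 - <<'E'
from h import *
for n,(x0,y0,w,h),k in (("top",(345,210,40,35),8),("scene",(300,180,40,28),8)):
    im=cv2.imread(f"pics/{n}0.png")[y0:y0+h,x0:x0+w]; b=cv2.resize(im,None,fx=k,fy=k,interpolation=cv2.INTER_CUBIC).astype(int)
    m=((b.min(2)>138)&(b.max(2)-b.min(2)<25)).astype(np.uint8)
    m=cv2.morphologyEx(m,cv2.MORPH_OPEN,np.ones((5,5)))
    cs,_=cv2.findContours(m,cv2.RETR_EXTERNAL,cv2.CHAIN_APPROX_NONE); c=max(cs,key=cv2.contourArea); c=cv2.convexHull(c)
    # densify
    e=cv2.fitEllipse(cv2.findContours(cv2.fillConvexPoly(np.zeros_like(m),c,1),cv2.RETR_EXTERNAL,cv2.CHAIN_APPROX_NONE)[0][0])
    u=(e[0][0]+.5)/k-.5+x0; v=(e[0][1]+.5)/k-.5+y0
    print(n,u,v,np.array(e[1])/k,e[2],"at z .0945:",atz(n,u,v,.0945))
# same for weight top in top
im=cv2.imread("pics/top0.png")[222:250,408:436]; b=cv2.resize(im,None,fx=8,fy=8,interpolation=cv2.INTER_CUBIC)
hsv=cv2.cvtColor(b,cv2.COLOR_BGR2HSV); m=((hsv[...,1]>95)&(hsv[...,2]>130)).astype(np.uint8)
c=max(cv2.findContours(m,cv2.RETR_EXTERNAL,cv2.CHAIN_APPROX_NONE)[0],key=cv2.contourArea); e=cv2.fitEllipse(c)
u=(e[0][0]+.5)/8-.5+408; v=(e[0][1]+.5)/8-.5+222; print("weight",u,v,np.array(e[1])/8,atz("top",u,v,.04))
E
```

```text
top 362.57871437072754 227.97459602355957 [23.52780914 23.697155  ] 14.004461288452148 at z .0945: [ 0.53465876 -0.13583813  0.0945    ]
scene 319.97876739501953 192.9577465057373 [16.04834557 26.21696854] 91.3349838256836 at z .0945: [ 0.5345081  -0.13542398  0.0945    ]
weight 421.5756130218506 234.61586570739746 [17.04316902 17.14880943] [ 0.51523402 -0.29027428  0.04      ]
```

Emit:
arm_command:
  series: "0.005 -0.003 0.007 -0.001 0.012 0.002 0.03; 0.003 0 0.003 0 0.015 0 0.03; 0 0 0 0 0.01 0 0.03"

```text
time: 9.3
tool_pos: [0.5352, -0.1359, 0.1507]
ee_rot: [-1.568, -0.002, 0.0]
wrist_force: [0.2, -0.2, -4.9]
width: 0.0429
```

```bash
python3 plan.py 0.5345 -0.1354 0.145 0 1 0.03
```

```text
t 9.3 p [ 0.5352 -0.1359  0.1507] rpy [-1.568 -0.002  0.   ] d [-0.0007  0.0005 -0.0057] rv [-0.002  0.     0.002] F [ 0.2 -0.2 -4.9] w 0.0429
-0.0023 0.0001 0.0016 -0.0008 0.0057 0.0005 0.03
```

Emit:
arm_command:
  series: "-0.002 0 0.002 -0.001 0.005 0 0.03; -0.002 0 0 0 0.004 0 0.03"

```text
time: 9.5
tool_pos: [0.5325, -0.1352, 0.1374]
ee_rot: [-1.571, 0.006, 0.0]
wrist_force: [0.5, -0.8, -4.2]
width: 0.0429
```

```bash
python3 plan.py 0.5345 -0.1354 0.120 0 2 0.03;python3 - <<'E'
from h import *
s=robot.snapshot("scene"); cv2.imwrite("pics/s10.png",cv2.resize(s[120:210,280:360],None,fx=9,fy=6.6,interpolation=cv2.INTER_CUBIC))
E
```

```text
t 9.5 p [ 0.5325 -0.1352  0.1374] rpy [-1.571  0.006  0.   ] d [ 0.002  -0.0002 -0.0174] rv [-0.     0.    -0.006] F [ 0.5 -0.8 -4.2] w 0.0429
-0.0001 0.0001 -0.0031 0.0011 0.0087 -0.0001 0.03; -0.0001 0.0001 -0.0031 0.0010 0.0087 -0.0001 0.03
```

View pics/s10.png

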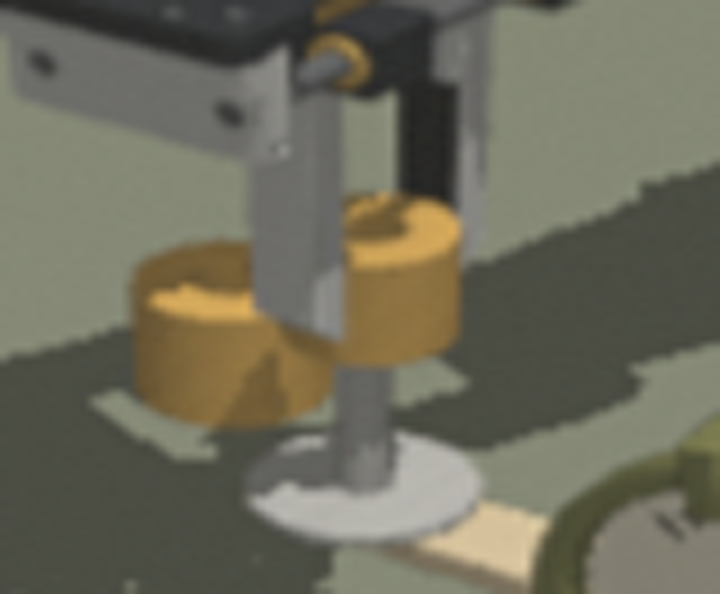

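The weight's underside is just at the post tip, crop (365,360). Trim x first, then go down through it.

Emit:
arm_command:
  series: "0 0 -0.006 0.0025 -0.001 0 0.03"

```text
time: 9.65
tool_pos: [0.5343, -0.1347, 0.1369]
ee_rot: [-1.57, 0.003, 0.001]
wrist_force: [0.5, 0.0, -3.6]
width: 0.0427
```

```bash
python3 plan.py 0.5345 -0.1354 0.120 0 2 0.03
```

```text
t 9.65 p [ 0.5343 -0.1347  0.1369] rpy [-1.57e+00  3.00e-03  1.00e-03] d [ 0.0002 -0.0007 -0.0169] rv [-0.001  0.001 -0.003] F [ 0.5  0.  -3.6] w 0.0427
-0.0006 0.0003 -0.0013 0.0001 0.0084 -0.0004 0.03; -0.0006 0.0003 -0.0013 0.0001 0.0084 -0.0003 0.03
```

Emit:
arm_command:
  series: "-0.001 0 -0.002 0.0005 0.006 -0.001 0.03; 0 0 -0.002 0.0005 0.006 0 0.03"

```text
time: 9.85
tool_pos: [0.5368, -0.1361, 0.1259]
ee_rot: [-1.572, -0.005, 0.001]
wrist_force: [0.2, 0.4, -4.0]
width: 0.0432
```

```bash
python3 plan.py 0.5345 -0.1354 0.110 0 2 0.03
```

```text
t 9.85 p [ 0.5368 -0.1361  0.1259] rpy [-1.572e+00 -5.000e-03  1.000e-03] d [-0.0023  0.0007 -0.0159] rv [0.001 0.001 0.005] F [ 0.2  0.4 -4. ] w 0.0432
0.0006 0.0004 0.0027 -0.0012 0.0080 0.0003 0.03; 0.0006 0.0004 0.0027 -0.0011 0.0080 0.0003 0.03
```

Emit:
arm_command:
  series: "0 0 0.003 -0.0015 0.003 0 0.03; 0 0 0 0 0.005 0 0.03"

```text
time: 10.05
tool_pos: [0.5353, -0.1362, 0.1175]
ee_rot: [-1.572, -0.003, 0.001]
wrist_force: [0.0, 0.3, -3.7]
width: 0.0429
```

```bash
python3 plan.py 0.5345 -0.1354 0.100 0 2 0.03
```

```text
t 10.05 p [ 0.5353 -0.1362  0.1175] rpy [-1.572e+00 -3.000e-03  1.000e-03] d [-0.0008  0.0008 -0.0175] rv [0.001 0.001 0.003] F [ 0.   0.3 -3.7] w 0.0429
0.0007 0.0004 0.0015 -0.0005 0.0088 0.0004 0.03; 0.0007 0.0004 0.0015 -0.0004 0.0088 0.0004 0.03
```

Emit:
arm_command:
  series: "0 0 0.001 -0.0008 0.006 0.0005 0.03; 0 0 0.001 0 0.007 0.0002 0.03"

```text
time: 10.25
tool_pos: [0.5347, -0.1356, 0.104]
ee_rot: [-1.573, -0.002, 0.001]
wrist_force: [-0.4, 0.3, -4.2]
width: 0.0432
```

```bash
python3 plan.py 0.5345 -0.1354 0.085 0 2 0.03
```

```text
t 10.25 p [ 0.5347 -0.1356  0.104 ] rpy [-1.573e+00 -2.000e-03  1.000e-03] d [-0.0002  0.0002 -0.019 ] rv [0.002 0.001 0.002] F [-0.4  0.3 -4.2] w 0.0432
0.0009 0.0003 0.0008 -0.0001 0.0095 0.0001 0.03; 0.0009 0.0003 0.0008 -0.0001 0.0095 0.0001 0.03
```

Emit:
arm_command:
  series: "0.001 0 0.001 0 0.007 0 0.03; 0 0 0.001 0 0.006 0 0.03"

```text
time: 10.45
tool_pos: [0.5345, -0.1355, 0.0894]
ee_rot: [-1.571, 0.001, 0.001]
wrist_force: [-1.1, -0.4, -3.8]
width: 0.0426
```

```bash
python3 plan.py 0.5345 -0.1354 0.0756 0 2 0.03;python3 - <<'E'
from h import *
s=robot.snapshot("scene"); cv2.imwrite("pics/s11.png",cv2.resize(s[130:220,280:360],None,fx=9,fy=6.6,interpolation=cv2.INTER_CUBIC))
E
```

```text
t 10.45 p [ 0.5345 -0.1355  0.0894] rpy [-1.571e+00  1.000e-03  1.000e-03] d [ 0.      0.0001 -0.0138] rv [ 0.     0.001 -0.001] F [-1.1 -0.4 -3.8] w 0.0426
0.0002 0.0004 -0.0006 0.0000 0.0069 0.0000 0.03; 0.0002 0.0004 -0.0006 0.0000 0.0069 0.0000 0.03
```

View pics/s11.png

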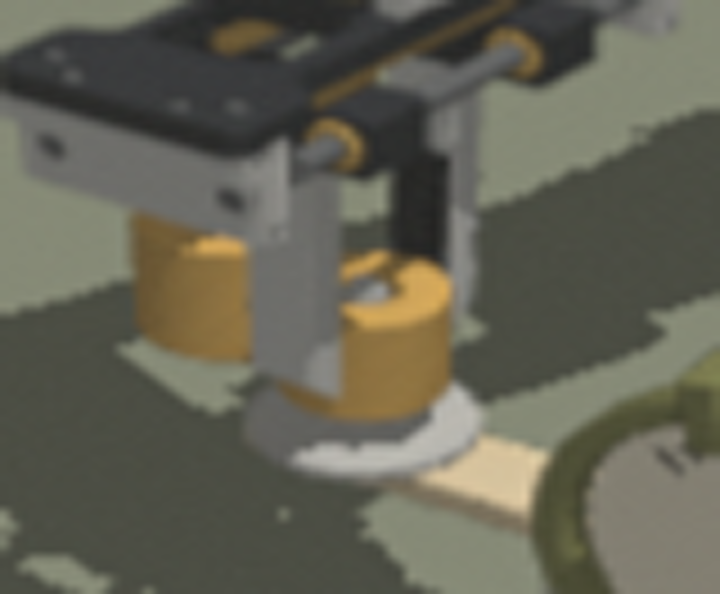

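The post tip shows in the bore at crop (370,290), with the weight about 13 mm above the pan. Continuing in small steps until contact.

Emit:
arm_command:
  series: "0 0 0 0 0.005 0 0.03; 0 0 0 0 0.004 0 0.03"

```text
time: 10.7
tool_pos: [0.5339, -0.1352, 0.0784]
ee_rot: [-1.57, 0.003, 0.001]
wrist_force: [-0.1, 0.1, -4.0]
width: 0.0431
```

```bash
python3 plan.py 0.5345 -0.1354 0.0756 0 2 0.03
```

```text
t 10.7 p [ 0.5339 -0.1352  0.0784] rpy [-1.57e+00  3.00e-03  1.00e-03] d [ 0.0006 -0.0002 -0.0028] rv [-0.     0.001 -0.003] F [-0.1  0.1 -4. ] w 0.0431
-0.0002 0.0004 -0.0015 0.0003 0.0014 -0.0001 0.03; -0.0002 0.0004 -0.0015 0.0003 0.0014 -0.0001 0.03
```

Emit:
arm_command:
  series: "0 0 -0.002 0.0005 0.002 0 0.03; 0 0 0 0 0.0015 0 0.03"

```text
time: 10.9
tool_pos: [0.5343, -0.1354, 0.0756]
ee_rot: [-1.571, 0.001, 0.001]
wrist_force: [-4.2, 0.9, 4.6]
width: 0.0429
```

```bash
python3 - <<'E'
from h import *
s=robot.snapshot("scene"); cv2.imwrite("pics/s12.png",cv2.resize(s[130:220,280:360],None,fx=9,fy=6.6,interpolation=cv2.INTER_CUBIC))
o=robot.get_obs(); print(o["tool_pos"],o["wrist_force"])
E
```

```text
[ 0.53423765 -0.13535143  0.0757253 ] [-3.42705666  0.40217313  2.68136988]
```

View pics/s12.png

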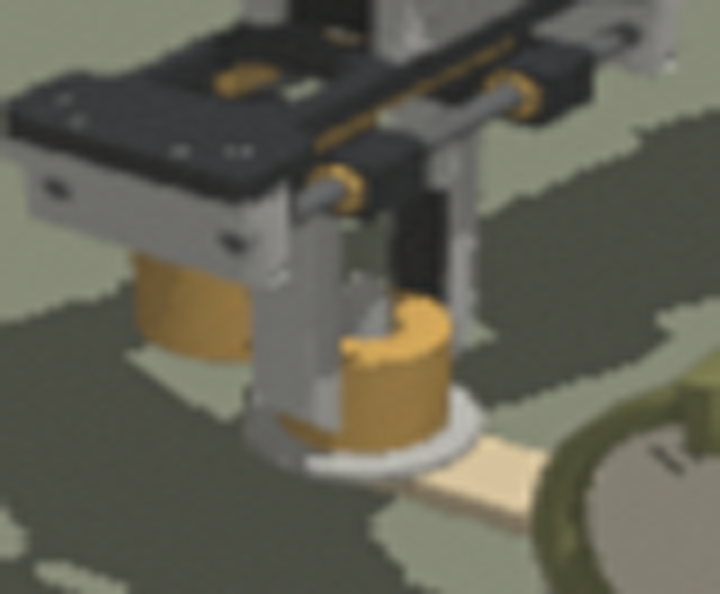

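It is seated on the pan. Open, then rise.

Emit:
arm_command:
  series: "0 0 0 0 0 0 0.05; 0 0 0 0 -0.001 0 0.065; 0 0 0 0 -0.001 0 0.065"

```text
time: 11.25
tool_pos: [0.5369, -0.1361, 0.0806]
ee_rot: [-1.573, -0.006, 0.001]
wrist_force: [-0.9, 0.1, -0.1]
width: 0.0623
```

```bash
python3 plan.py 0.5345 -0.1354 0.165 0 3 0.065
```

```text
t 11.25 p [ 0.5369 -0.1361  0.0806] rpy [-1.573e+00 -6.000e-03  1.000e-03] d [-0.0024  0.0007  0.0844] rv [0.002 0.001 0.006] F [-0.9  0.1 -0.1] w 0.0623
0.0008 0.0002 0.0021 -0.0006 -0.0281 0.0002 0.065; 0.0008 0.0002 0.0021 -0.0007 -0.0281 0.0002 0.065; 0.0008 0.0002 0.0021 -0.0007 -0.0281 0.0002 0.065
```

Emit:
arm_command:
  series: "0.001 0 0.002 -0.001 -0.02 0 0.065; 0.001 0 0.002 -0.001 -0.03 0 0.065; 0.001 0 0.002 0 -0.04 0 0.065; 0 0 0 0 -0.04 0 0.065; 0 0 0 0 -0.035 0 0.065"

```text
time: 11.75
tool_pos: [0.5325, -0.1352, 0.2451]
ee_rot: [-1.566, 0.009, 0.001]
wrist_force: [0.5, 0.5, -0.2]
width: 0.0647
```

```bash
python3 plan.py 0.525 0.159 0.26 1.601 12 0.065;python3 - <<'E'
from h import *
s=robot.snapshot("scene"); cv2.imwrite("pics/s13.png",cv2.resize(s[130:280,280:480],None,fx=4,fy=4,interpolation=cv2.INTER_CUBIC))
E
```

```text
t 11.75 p [ 0.5325 -0.1352  0.2451] rpy [-1.566e+00  9.000e-03  1.000e-03] d [-0.0075  0.2942  0.0149] rv [-0.011 -1.6   -0.003] F [ 0.5  0.5 -0.2] w 0.0647
-0.0009 -0.1333 -0.0003 -0.0006 -0.0011 0.0245 0.065; -0.0009 -0.1333 -0.0003 0.0027 -0.0011 0.0244 0.065; -0.0009 -0.1333 -0.0003 0.0059 -0.0012 0.0238 0.065; -0.0009 -0.1333 -0.0003 0.0090 -0.0012 0.0228 0.065; -0.0009 -0.1333 -0.0003 0.0119 -0.0012 0.0214 0.065; -0.0009 -0.1333 -0.0003 0.0147 -0.0012 0.0196 0.065; -0.0009 -0.1333 -0.0003 0.0172 -0.0012 0.0175 0.065; -0.0009 -0.1333 -0.0003 0.0193 -0.0012 0.0151 0.065; -0.0009 -0.1333 -0.0003 0.0212 -0.0012 0.0124 0.065; -0.0009 -0.1333 -0.0003 0.0226 -0.0012 0.0094 0.065; -0.0009 -0.1333 -0.0003 0.0237 -0.0012 0.0064 0.065; -0.0009 -0.1333 -0.0003 0.0243 -0.0012 0.0031 0.065
```

View pics/s13.png

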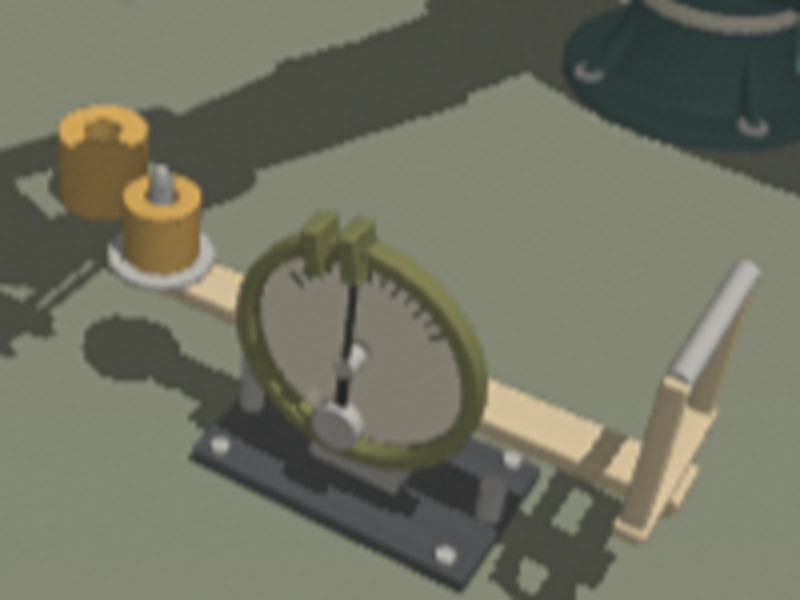

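The weight sits home on the pan at crop (160,230), with the post through it. On to the handle.

Emit:
arm_command:
  series: "0 -0.12 0 0 -0.008 0.015 0.065; 0 -0.133 0 0.003 -0.002 0.024 0.065; 0 -0.133 0 0.006 -0.002 0.024 0.065; 0 -0.133 0 0.009 -0.001 0.023 0.065; 0 -0.133 0 0.012 -0.001 0.021 0.065; 0 -0.133 0 0.015 -0.001 0.02 0.065; 0 -0.133 0 0.017 -0.001 0.0175 0.065; 0 -0.133 0 0.019 -0.001 0.015 0.065; 0 -0.133 0 0.021 -0.001 0.0125 0.065; 0 -0.133 0 0.022 -0.001 0.009 0.065; 0 -0.133 0 0.022 -0.001 0.006 0.065; 0 -0.13 0 0.02 -0.001 0.003 0.065"

```text
time: 13.0
tool_pos: [0.5306, 0.1486, 0.2811]
ee_rot: [-1.597, 0.005, 1.64]
wrist_force: [0.4, 0.4, 0.4]
width: 0.0651
```

```bash
python3 plan.py 0.5256 0.159 0.2 1.601 3 0.065
```

```text
t 13.0 p [0.5306 0.1486 0.2811] rpy [-1.597  0.005  1.64 ] d [-0.005   0.0104 -0.0811] rv [ 0.027  0.039 -0.004] F [0.4 0.4 0.4] w 0.0651
0.0089 0.0131 -0.0015 0.0037 0.0270 0.0021 0.065; 0.0089 0.0131 -0.0015 0.0036 0.0270 0.0019 0.065; 0.0089 0.0131 -0.0015 0.0036 0.0270 0.0017 0.065
```

Emit:
arm_command:
  series: "0.01 0.014 0 0.005 0.015 0.002 0.065; 0.008 0.013 0 0.004 0.025 0.002 0.065; 0.007 0.01 0 0.003 0.02 0.002 0.065"

```text
time: 13.3
tool_pos: [0.5268, 0.1626, 0.2217]
ee_rot: [-1.581, 0.003, 1.598]
wrist_force: [0.4, 0.3, 0.3]
width: 0.0649
```

```bash
python3 plan.py 0.5256 0.159 0.136 1.601 3 0.065;python3 - <<'E'
from h import *
s=robot.snapshot("scene"); cv2.imwrite("pics/s14.png",cv2.resize(s[130:280,320:520],None,fx=4,fy=4,interpolation=cv2.INTER_CUBIC))
E
```

```text
t 13.3 p [0.5268 0.1626 0.2217] rpy [-1.581  0.003  1.598] d [-0.0012 -0.0036 -0.0857] rv [ 0.01  -0.003 -0.003] F [0.4 0.3 0.3] w 0.0649
0.0034 -0.0010 -0.0010 -0.0011 0.0286 0.0007 0.065; 0.0034 -0.0010 -0.0010 -0.0011 0.0286 0.0006 0.065; 0.0034 -0.0010 -0.0010 -0.0012 0.0286 0.0005 0.065
```

View pics/s14.png

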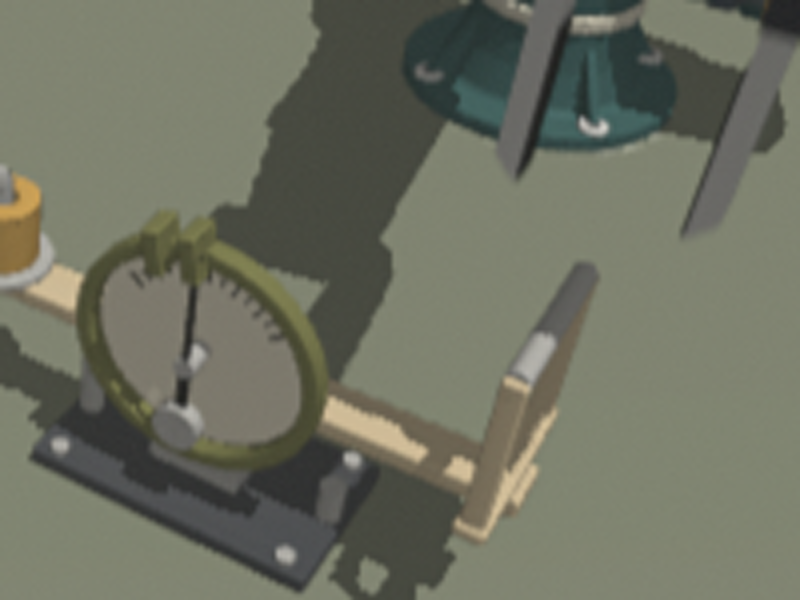

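The tips straddle the bar from above. Descending.

Emit:
arm_command:
  series: "0.004 0 -0.001 -0.002 0.02 0.0008 0.065; 0.003 0 -0.001 -0.001 0.025 0.0006 0.065; 0.003 0 -0.001 -0.001 0.02 0.0005 0.065; 0 0 0 0 0.006 0 0.065"

```text
time: 13.75
tool_pos: [0.5225, 0.1552, 0.1415]
ee_rot: [-1.561, 0.003, 1.585]
wrist_force: [0.2, 0.8, -0.2]
width: 0.0652
```

```bash
python3 plan.py 0.5256 0.159 0.132 1.601 1 0.065;python3 - <<'E'
from h import *
s=robot.snapshot("scene"); cv2.imwrite("pics/s15.png",cv2.resize(s[130:280,320:520],None,fx=4,fy=4,interpolation=cv2.INTER_CUBIC))
E
```

```text
t 13.75 p [0.5225 0.1552 0.1415] rpy [-1.561  0.003  1.585] d [ 0.0031  0.0038 -0.0095] rv [-0.01  -0.016 -0.003] F [ 0.2  0.8 -0.2] w 0.0652
-0.0098 -0.0158 -0.0028 0.0038 0.0095 -0.0032 0.065
```

View pics/s15.png

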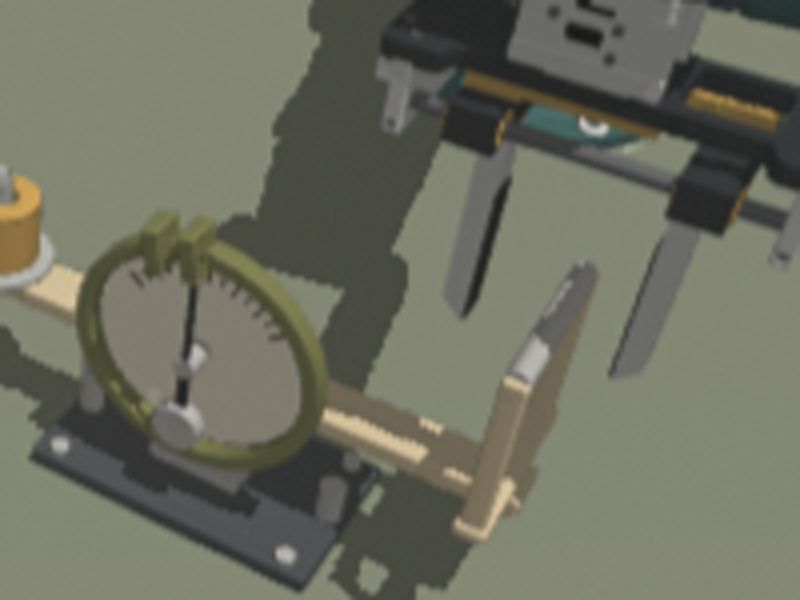

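Emit:
arm_command:
  series: "-0.01 -0.014 -0.002 0.004 0.013 -0.003 0.065; 0 0 0 0 0.004 0 0.065"

```text
time: 14.0
tool_pos: [0.5266, 0.1585, 0.1257]
ee_rot: [-1.574, 0.001, 1.596]
wrist_force: [0.0, 0.3, 0.1]
width: 0.0648
```

```bash
python3 plan.py 0.5256 0.159 0.127 1.601 1 0.065
```

```text
t 14.0 p [0.5266 0.1585 0.1257] rpy [-1.574e+00  1.000e-03  1.596e+00] d [-0.001   0.0005  0.0013] rv [ 0.003 -0.005 -0.001] F [0.  0.3 0.1] w 0.0648
0.0029 -0.0048 -0.0006 0.0005 -0.0013 0.0010 0.065
```

Emit:
arm_command:
  series: "0.003 -0.004 0 0.0005 -0.001 0.001 0.04; 0 0 0 0 0 0 0.02; 0 0 0 0 0 0 0.005; 0 0 0 0 0 0 0.005; 0 0 0 0 0 0 0.005; 0 0 0 0 0 0 0.005; 0 0 0 0 0 0 0.005"

```text
time: 14.7
tool_pos: [0.5281, 0.1588, 0.132]
ee_rot: [-1.578, -0.0, 1.598]
wrist_force: [1.0, -0.8, 0.0]
width: 0.0127
```

```bash
python3 plan.py 0.5256 0.159 0.127 1.601 1 0.005;python3 - <<'E'
from h import *
s=robot.snapshot("scene"); cv2.imwrite("pics/s16.png",cv2.resize(s[130:280,320:520],None,fx=4,fy=4,interpolation=cv2.INTER_CUBIC))
E
```

```text
t 14.7 p [0.5281 0.1588 0.132 ] rpy [-1.578 -0.     1.598] d [-0.0025  0.0002 -0.005 ] rv [ 0.007 -0.003  0.   ] F [ 1.  -0.8  0. ] w 0.0127
0.0074 -0.0033 0.0001 0.0002 0.0050 0.0026 0.005
```

View pics/s16.png

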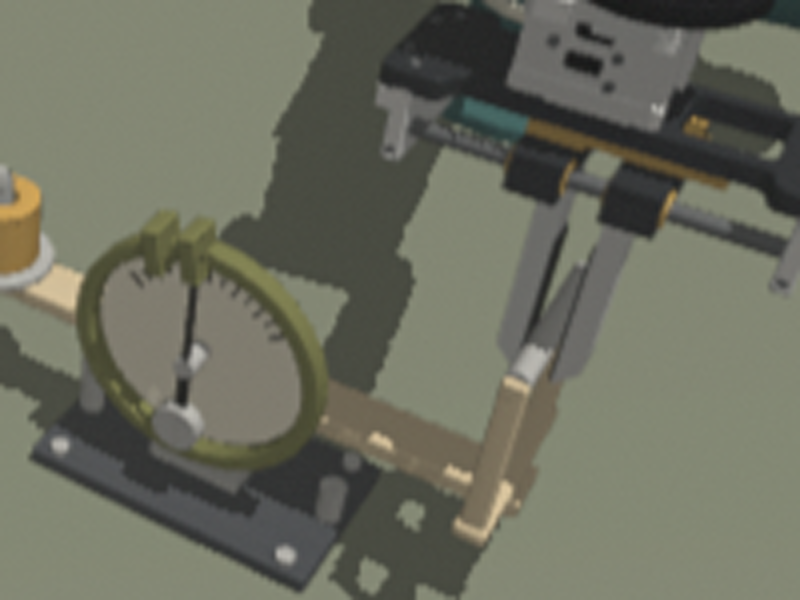

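```bash
python3 - <<'E'
from h import *
def up(x,y,x0,y0,k): return ((x+.5)/k-.5+x0,(y+.5)/k-.5+y0)
ya=np.array([-.0305,.9995,0]); O=np.array([.5346,-.1357,0])+.14*ya+[0,0,.085]; xa=np.array([.9995,.0305,0]);za=np.array([0,0,1.])
for s,t in [((243,168),(424,78)),((287,176),(468,78)),((265,172),(446,78))]:
    w,e=tri(up(*s,310,150,4.8),up(*t,220,200,5)); r=np.array([xa,ya,za])@(w-O); print(w.round(4),e.round(4),"rocker",r.round(4),"ang",np.arctan2(-r[1],r[2]-.025).round(3),"rad",np.hypot(r[1],r[2]-.025).round(4))
# pointer tip via top line y=0?
im=cv2.imread("pics/scene0.png"); cv2.imwrite("pics/dial.png",cv2.resize(im[175:255,335:405],None,fx=8,fy=7.5,interpolation=cv2.INTER_CUBIC))
t=cv2.imread("pics/top0.png"); cv2.imwrite("pics/dialt.png",cv2.resize(t[205:232,270:350],None,fx=10,fy=10,interpolation=cv2.INTER_CUBIC))
E
```

```text
[ 0.5678 -0.0076  0.1936] 0.0154 rocker [ 0.0371 -0.0129  0.1086] ang 0.153 rad 0.0846
[ 0.5597 -0.0114  0.1847] 0.019 rocker [ 0.0289 -0.0165  0.0997] ang 0.217 rad 0.0765
[ 0.5636 -0.0095  0.1889] 0.0017 rocker [ 0.0329 -0.0148  0.1039] ang 0.185 rad 0.0802
```

View pics/dial.png

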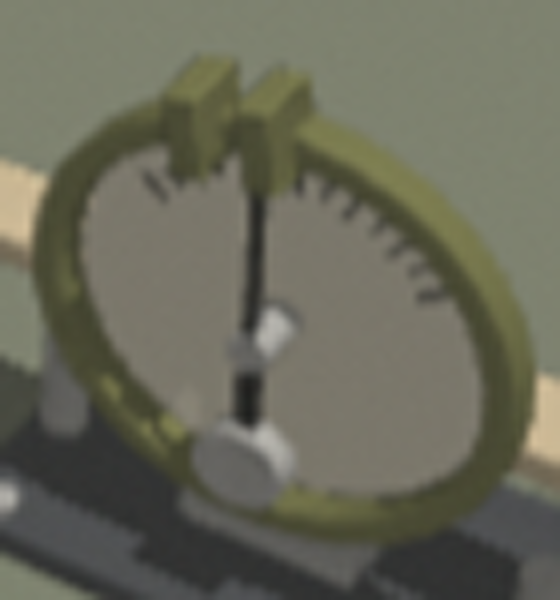

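View pics/dialt.png

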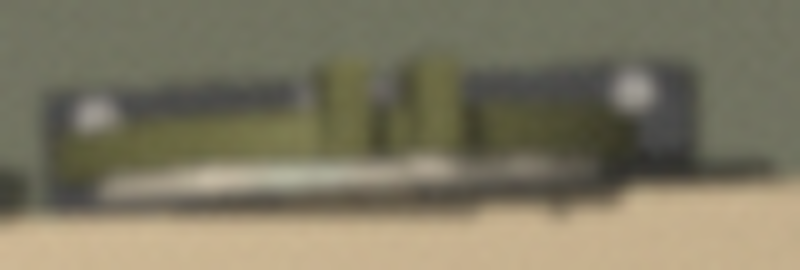

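```bash
python3 - <<'E'
from h import *
def up(x,y,x0,y0,k): return ((x+.5)/k-.5+x0,(y+.5)/k-.5+y0)
ya=np.array([-.0305,.9995,0]); O=np.array([.5346,-.1357,0])+.14*ya+[0,0,.085]; xa=np.array([.9995,.0305,0]);M=np.array([xa,ya,[0,0,1.]])
print("ring ctr", M@(atz("top",*up(347,140,270,205,10),.11)-O))
for n,q in (("gapL",368),("gapR",412),("tabL",322),("tabR",462)):
    for z in (.178,.188): print(n,z,(M@(atz("top",*up(q,90,270,205,10),z)-O)).round(4))
# scene: render model: tab front gap edges at radius r, angle a, depth x
W=lambda x,a,r: O+xa*x+ya*(-r*np.sin(a))+np.array([0,0,.025+r*np.cos(a)])
f=lambda p:(proj("scene",p)-[335,175]+.5)*[8,7.5]
for x in (.02,.03,.04,.05):
    print(x,"ctr",f(W(x,0,0)).round(),"top70",f(W(x,0,.07)).round(),"right70",f(W(x,-np.pi/2,.07)).round(),"left",f(W(x,np.pi/2,.07)).round(), "win .2 r75",f(W(x,.2,.075)).round(),f(W(x,.25,.075)).round())
E
```

```text
ring ctr [ 0.02968559 -0.0007745   0.025     ]
gapL 0.178 [ 0.0378 -0.0098  0.093 ]
gapL 0.188 [ 0.0372 -0.0103  0.103 ]
gapR 0.178 [ 0.0372 -0.0196  0.093 ]
gapR 0.188 [ 0.0367 -0.02    0.103 ]
tabL 0.178 [0.0383 0.0005 0.093 ]
tabL 0.188 [ 3.78e-02 -1.00e-04  1.03e-01]
tabR 0.178 [ 0.0367 -0.0308  0.093 ]
tabR 0.188 [ 0.0361 -0.031   0.103 ]
0.02 ctr [289. 310.] top70 [316. 105.] right70 [541. 411.] left [ 57. 217.] win .2 r75 [263.  74.] [249.  72.]
0.03 ctr [270. 330.] top70 [296. 124.] right70 [524. 433.] left [ 37. 235.] win .2 r75 [243.  93.] [229.  91.]
0.04 ctr [251. 350.] top70 [276. 144.] right70 [506. 455.] left [ 16. 254.] win .2 r75 [222. 112.] [208. 110.]
0.05 ctr [231. 371.] top70 [255. 164.] right70 [488. 478.] left [ -5. 273.] win .2 r75 [201. 132.] [187. 130.]
```

The window angle comes out at about 0.195 rad, from the top-view gap and a ring centre check. Pushing the handle down on its arc.

Emit:
arm_command:
  series: "0.002 0 0 0.0012 0.002 0 0.005; 0.002 0 0 0.002 0.003 0 0.005; 0.002 0 0 0.002 0.003 0 0.005; 0 0 0 0.002 0.0035 0 0.005"

```text
time: 15.15
tool_pos: [0.5277, 0.1643, 0.1233]
ee_rot: [-1.573, 0.004, 1.597]
wrist_force: [-2.9, -0.8, 5.9]
width: 0.011
```

```bash
python3 plan.py 0.5265 0.1752 0.1000 1.601 1 0.005
```

```text
t 15.15 p [0.5277 0.1643 0.1233] rpy [-1.573  0.004  1.597] d [-0.0012  0.0109 -0.0233] rv [ 0.002 -0.004 -0.004] F [-2.9 -0.8  5.9] w 0.011
0.0022 -0.0044 -0.0041 0.0110 0.0232 0.0010 0.005
```

Emit:
arm_command:
  series: "0 -0.002 0 0.0018 0.0045 0.0005 0.005; 0 0 -0.002 0.0018 0.0045 0.0005 0.005; 0 0 0 0.0018 0.0045 0 0.005; 0 0 0 0.0018 0.004 0 0.005"

```text
time: 15.55
tool_pos: [0.5278, 0.1716, 0.1087]
ee_rot: [-1.578, 0.003, 1.599]
wrist_force: [-2.5, -2.3, 6.2]
width: 0.0112
```

```bash
python3 plan.py 0.5265 0.1752 0.1000 1.601 1 0.005;python3 - <<'E'
from h import *
s=robot.snapshot("scene"); cv2.imwrite("pics/s17.png",cv2.resize(s[130:280,320:520],None,fx=4,fy=4,interpolation=cv2.INTER_CUBIC))
E
```

```text
t 15.55 p [0.5278 0.1716 0.1087] rpy [-1.578  0.003  1.599] d [-0.0013  0.0036 -0.0087] rv [ 0.007 -0.002 -0.003] F [-2.5 -2.3  6.2] w 0.0112
0.0070 -0.0019 -0.0034 0.0037 0.0087 0.0013 0.005
```

View pics/s17.png

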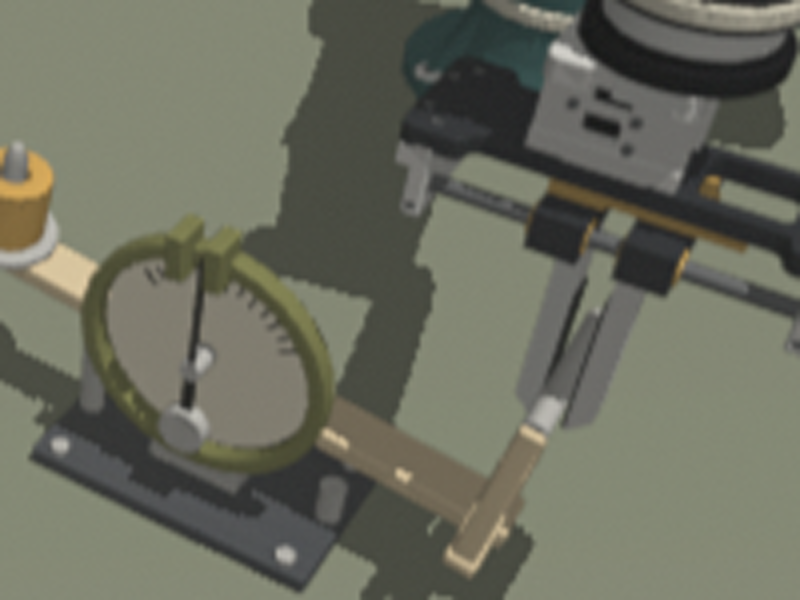

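The pointer tip now shows at the gap, crop (202,258), and the tilt is about 0.145. Finishing the stroke.

Emit:
arm_command:
  series: "0.004 0 0 0.0015 0.004 0.0005 0.005; 0.003 0 -0.002 0.0012 0.0035 0.0005 0.005; 0 0 0 0.0008 0.003 0 0.005"

```text
time: 15.9
tool_pos: [0.5275, 0.1753, 0.0999]
ee_rot: [-1.573, 0.002, 1.6]
wrist_force: [-2.8, -0.3, 7.1]
width: 0.0106
```

```bash
python3 - <<'E'
from h import *
import numpy as np
for k in range(20): s=robot.snapshot("scene")
o=robot.get_obs(); print(o["time"],o["tool_pos"],o["ee_rot"],o["wrist_force"],o["width"])
E
```

```text
16.9 [0.52753388 0.17525291 0.10008502] [-1.57367528  0.00243357  1.59975906] [-2.73370001 -1.43199659  7.17319423] 0.011110079116676306
```

Position holds. Let the pointer settle using camera calls, then measure.

```bash
python3 - <<'E'
from h import *
fr=[]
for k in range(90):
    s=robot.snapshot("scene")
    if k>=80: fr.append(s[175:260,330:410].astype(float))
fr=np.array(fr); print("frame std max at pointer", np.abs(fr-fr.mean(0)).mean((0,3)).max())
o=robot.get_obs(); print(o["time"],o["tool_pos"],o["wrist_force"])
cv2.imwrite("pics/s18.png",cv2.resize(fr.mean(0).astype(np.uint8),None,fx=8,fy=7,interpolation=cv2.INTER_CUBIC))
f=[robot.snapshot("top")[195:250,215:385].astype(float) for _ in range(4)]
cv2.imwrite("pics/t18.png",cv2.resize(np.mean(f,0).astype(np.uint8),None,fx=4.7,fy=4.7,interpolation=cv2.INTER_CUBIC))
cv2.imwrite("pics/t18b.png",cv2.resize(np.mean(f,0).astype(np.uint8)[5:40,55:135],None,fx=10,fy=10,interpolation=cv2.INTER_CUBIC))
E
```

```text
frame std max at pointer 4.0666666666666655
21.4 [0.52753451 0.17523147 0.10006016] [-2.57455295 -1.26797402  6.87893319]
```

View pics/s18.png

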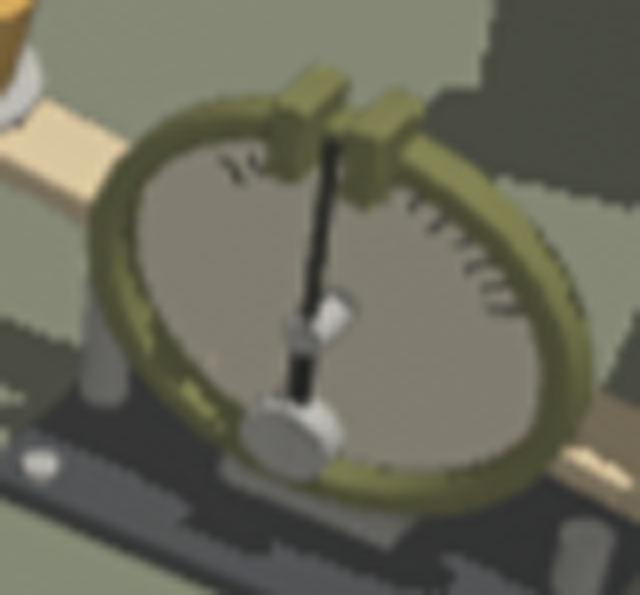

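View pics/t18b.png

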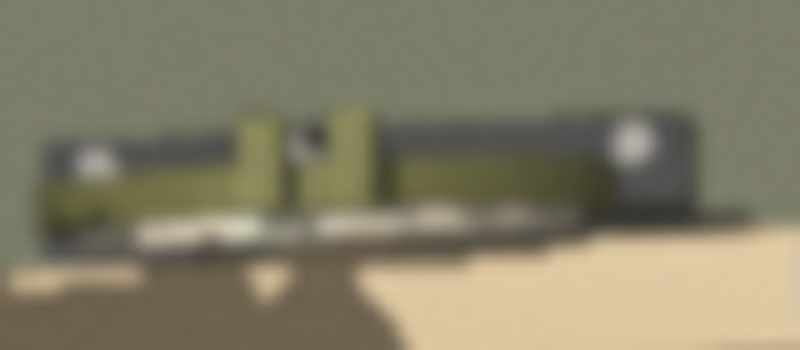

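```bash
python3 - <<'E'
from h import *
ya=np.array([-.0305,.9995,0]); O=np.array([.5346,-.1357,0])+.14*ya+[0,0,.085]; xa=np.array([.9995,.0305,0]);M=np.array([xa,ya,[0,0,1.]])
th=.195
for q in (283,328,305):
    for z in (.18,.187): print(q,z,(M@(atz("top",q/10+.05-.5+270,200+14,z)-O)).round(4))
print("ptr y",.025*np.sin(th))
# bar-derived tilt
for th in (.15,.18,.195,.21): print(th, .155*np.cos(th)+.1*np.sin(th)-.155, .1*np.cos(th)-.155*np.sin(th)-.1)
f=lambda p:(proj("scene",p)-[330,175]+.5)*[8,7]
th=.195
C=lambda x:O+xa*x+ya*.025*np.sin(th)+np.array([0,0,.025*np.cos(th)])
for x in (.03,.035,.04,.045): print(x,"hub",f(C(x)).round(),"tip",f(C(x)+[0,0,.07]).round(),"gap edges r70",f(C(x)+[0,0,.07]+ya*.005).round(),f(C(x)+[0,0,.07]-ya*.005).round())
E
```

```text
283 0.18 [0.0376 0.0091 0.095 ]
283 0.187 [0.0373 0.0086 0.102 ]
328 0.18 [ 0.0371 -0.0009  0.095 ]
328 0.187 [ 0.0367 -0.0013  0.102 ]
305 0.18 [0.0374 0.0042 0.095 ]
305 0.187 [0.037  0.0038 0.102 ]
ptr y 0.0048441633740605484
0.15 0.013203330327446472 -0.024285802739803658
0.18 0.01539872972474124 -0.029365214602190604
0.195 0.016439042276426646 -0.03192904596421767
0.21 0.01744078176685293 -0.03450819300373059
0.03 hub [327. 316.] tip [354. 123.] gap edges r70 [373. 130.] [335. 117.]
0.035 hub [317. 325.] tip [344. 133.] gap edges r70 [363. 139.] [325. 126.]
0.04 hub [308. 335.] tip [334. 142.] gap edges r70 [353. 149.] [315. 136.]
0.045 hub [298. 344.] tip [324. 152.] gap edges r70 [343. 158.] [305. 145.]
```

The gap midpoint is within about 1 mm of the pointer's plumb line, against a tolerance of about 3.5 mm. One last full view before handing in.

```bash
python3 - <<'E'
from h import *
s=robot.snapshot("scene"); cv2.imwrite("pics/s19.png",s)
a=cv2.imread("pics/scene0.png").astype(int); 
for n,(x,y,w,h) in {"bit":(200,230,40,30),"hex":(284,284,20,26),"ring":(385,350,55,50),"wA":(245,155,30,32)}.items(): print(n,np.abs(a[y:y+h,x:x+w]-s[y:y+h,x:x+w]).mean().round(1))
E
```

```text
bit 7.0
hex 6.5
ring 6.3
wA 7.4
```

View pics/s19.png

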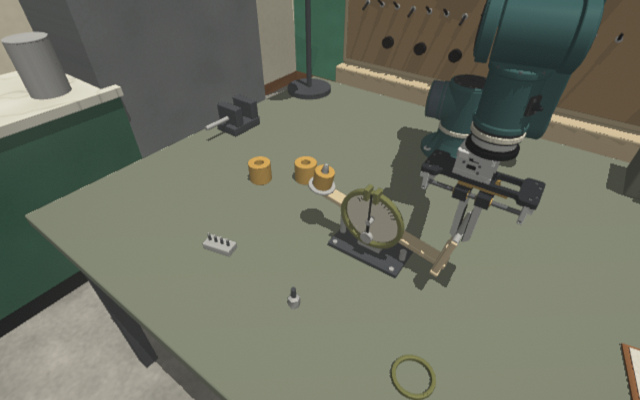

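The weight is on the pan at (324,178), the handle is held at (460,225), and the bystanders are unmoved. Handing in.

```bash
python3 -c "
from bench import robot
print(robot.get_obs()['time']); print(robot.close_job())"
```

```text
21.65
the job is handed in; nothing more can be done
None
```

I lowered the smallest brass weight over the post until it rested on the pan and let go. Then I gripped the handle bar and rocked it down to about 0.195 rad, and handed in at 21.65 s still holding it.

**Final checks:**
- **Pointer:** it looked at rest inside the gap after about 5 s of holding. The gap midpoint was about 0.8 mm from the pointer's plumb line, against a tolerance of about 3.5 mm.
- **Handle:** the pose held to within 0.1 mm, with about 7 N on the wrist.
- **Weight and bystanders:** the weight was still seated and the other things looked unmoved in the last picture. A pixel comparison with the first picture showed a roughly even difference of 6 to 7 grey levels at the four places I compared, including around things I never went near. I took this as brightness or noise.

**What disagreed or failed:** in the pictures the fingertips were about 3 cm higher than the reported TCP height. My first grasp therefore closed above the weight without visibly moving it. I redid it using the images, with contact force as a check when setting it down.

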